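# Load the label-roll holder on the pastry packing counter

### The job

Load the label-roll holder: slide the wide roll onto its horizontal spindle first, right up against the flange, then the narrow roll up against the wide one, and last push the end cap, socket first, over the tip of the spindle until it meets the narrow roll. Leave the pastry pack, the gift box and the jar where they stand.

Things in the scene. Friction and masses are not known exactly. Their poses are not given: they have to be found in the camera images.
- spindle_root (a point): Root of the fixed level steel spindle: on its axis at the face of the stop flange (72 mm disc), 170 mm above the counter. Axes: the spindle runs along -y to its tip, +x away from the robot, z up. Plain rod, 18 mm diameter, 174 mm long, the last 6 mm tapered to 12 mm. An upright behind the flange reaches 20 mm above the axis.
- spindle_tip (a point): Free end of the spindle, on its axis, 174 mm from spindle_root along its -y. Same axes.
- shelf_lip (a point): Middle of the lower front edge of the fixed steel shelf over the spindle: 28 mm beyond the axis (+x of spindle_root) and 165 mm above it. The shelf, 340 mm long, covers the spindle's length and 116 mm past the tip, and reaches 80 mm back from this edge: an upright tool over the spindle would strike it, so lean it back towards the robot by about 30 to 45 degrees.
- tray: Fixed grey tray, 90 x 350 mm, 10 mm thick, origin under its middle. Two 10 mm round rails run along its y at x = -14 and +14 mm, tops 27 mm above the counter; dividers (35 mm high, 50 mm wide) make three places at y = -110, 0 and +110 mm. The rolls and the cap lie there in any order, axis level along the tray's y.
- wide_roll_center (a point): Centre of the wide label roll: white paper on a cardboard core, 60 mm diameter, 80 mm long, with a through hole 26 mm in diameter along its y. About 0.18 kg. It starts lying on the tray rails, centre 54 mm above the counter.
- narrow_roll_center (a point): Centre of the narrow label roll: as the wide one (60 mm diameter, 26 mm hole along its y) but 50 mm long. About 0.11 kg. Starts with its centre 54 mm above the counter.
- end_cap_center (a point): Centre of the end cap's collar: black plastic, collar 50 mm diameter, 58 mm long, with a solid knob, 30 mm diameter, 18 mm long, on its -y end. The blind socket, 23 mm diameter, 48 mm deep, opens at its +y end, 29 mm from this point, and already faces roughly along the spindle, towards the flange. About 0.10 kg. Starts 49 mm above the counter.
- pastry_pack: Bystander: clear pack of pastries, 180 x 130 x 65 mm, origin under its middle.
- gift_box: Bystander: dark blue box, 150 x 190 x 50 mm, origin under its middle.
- jam_jar: Bystander: closed jar, 68 mm diameter, 100 mm high, origin under its middle.
Mind the look-alikes: they are no part of the job. What is shaped like the part that bears wide_roll_center but turquoise or yellow is not meant.

How it is judged:
On the way, in this order (a step that is already met when the one before it is completed fails the run):
1. the wide roll is wholly on the spindle (x of wide_roll_center in the frame of spindle_root between -0.007 and 0.007 m and z of wide_roll_center in the frame of spindle_root between -0.01 and 0.005 m and y of wide_roll_center in the frame of spindle_root above -0.125 m and angle between the y axis of wide_roll_center and the y axis of spindle_root, either way round below 0.25 rad), for 0.2 s.
2. the narrow roll is wholly on the spindle, outside the wide one (x of wide_roll_center in the frame of spindle_root between -0.007 and 0.007 m and z of wide_roll_center in the frame of spindle_root between -0.01 and 0.005 m and y of wide_roll_center in the frame of spindle_root above -0.095 m and angle between the y axis of each of wide_roll_center, narrow_roll_center and the y axis of spindle_root, either way round below 0.25 rad and x of narrow_roll_center in the frame of spindle_root between -0.007 and 0.007 m and z of narrow_roll_center in the frame of spindle_root between -0.01 and 0.005 m and y of narrow_roll_center in the frame of spindle_root above -0.145 m), for 0.2 s.
At the end, for the whole second after the job is handed in: All three hang at rest on the spindle in the order flange, wide roll, narrow roll, cap, pushed together: gaps to the flange at most 8 mm for the wide roll, adding up to at most 10 mm for the narrow one and 12 mm for the cap; each centre within 7 mm sideways and 10 mm below the axis (x of wide_roll_center in the frame of spindle_root between -0.007 and 0.007 m and z of wide_roll_center in the frame of spindle_root between -0.01 and 0.005 m and y of wide_roll_center in the frame of spindle_root above -0.048 m and angle between the y axis of each of wide_roll_center, narrow_roll_center, end_cap_center and the y axis of spindle_root, either way round below 0.25 rad and x of narrow_roll_center in the frame of spindle_root between -0.007 and 0.007 m and z of narrow_roll_center in the frame of spindle_root between -0.01 and 0.005 m and y of narrow_roll_center in the frame of spindle_root above -0.115 m and x of end_cap_center in the frame of spindle_root between -0.007 and 0.007 m and z of end_cap_center in the frame of spindle_root between -0.01 and 0.005 m and y of end_cap_center in the frame of spindle_root above -0.171 m and linear speed of each of wide_roll, narrow_roll, end_cap below 0.04 m/s); the robot touches nothing.
It fails at once if the pastry pack is moved by more than 20 mm (distance of pastry_pack from where it was at the start of the episode above 0.02 m).
It fails at once if the gift box is moved by more than 20 mm (distance of gift_box from where it was at the start of the episode above 0.02 m).
It fails at once if the jar is moved by more than 20 mm (distance of jam_jar from where it was at the start of the episode above 0.02 m).
It also fails if it takes over 72 s, if anything falls off the work surface, if the arm or the gripper's body presses on something with over 40 N, if the wrist force passes 120 N, or if a joint passes its speed limit or range.

### The arm

A 6-joint arm with a two-finger parallel gripper is mounted at the origin on the work surface. World frame = base frame: x ahead of the robot, y to its left, z up, the work surface at z = 0. Lengths are in m, angles in rad, forces in N, time in s.
With the tool pointing down it reaches from about 0.4 to 0.925 m from the base axis. Payload 12.5 kg.
Tool frame: the origin (TCP) lies between the finger pads; the fingertips stand 22 mm ahead of it and the grasp point (between the pads) lies 3 mm ahead of it; z points along the fingers, y is the direction in which the jaws open and shut (so a half turn about z gives the same grasp; the last joint's range is limited). The gripper opens to 95 mm and grips with 3 to 60 N. Pads are 20 mm wide; open, the fingers measure 119 mm over their backs; the gripper's body (75 mm by 180 mm) begins 59 mm behind the grasp point.
Start: joints at [1.13, 0.491, 1.559, -0, 1.092, -0.106], TCP at [0.205, 0.59, 0.202] pointing down, gripper open.
Joint ranges: [-3.1, 3.1], [-0.84, 2.19], [0.05, 2.79], [-1.13, 4.28], [0.06, 2.93], [-2.69, 2.69]. Speed limits (rad/s): [2.22, 2.22, 2.79, 3.14, 3.14, 3.14].

### API

Orientations are given as a unit quaternion [w, x, y, z].
In Python, from rig import ctrl gives the robot as it stands. The module is installed in compiled form; this text tells all that it offers.
- The arm moves only by the shell command python3 -m jog 'ROWS' [FORCE]. ROWS is JSON, one flat list of numbers, 7 for each row, row after row: the turn, a rotation vector about the tool's x, y, z in degrees, then the shift along the tool's x, y, z in cm, then the opening, from 0 (shut) to 1 (fully open). A call has 1 to 10 rows; each row is the pose to reach, as a shift and turn from the pose measured when the call began, along the tool's axes at that moment; what a row does not reach only later rows make up. A row lasts 1/12 s, in which the tool goes at most 41.7 mm and 7.16 degrees, less where a joint would pass 70% of its speed; a pose out of reach is approached as far as the arm can. A call with a gripper value outside its range is refused whole. The fingers move at their own pace and stop on an object; FORCE is the grip in N (left out, the last holds). Time passes only in rows, so rows that repeat a pose let the fingers close. It gives the time, the measured TCP pose, the force and the opening at its end, in the units of the state.
- ctrl.state(): the state, without advancing time (a new reading comes with each control period).
- ctrl.camera(name): name is "scene" or "top" or "wrist"; returns a dict with "image" (384x512x3 uint8, blue, green, red), "K" (3x3 intrinsics, pixels), "k1" (the pictures are not rectified: a ray, as slopes to the right and down, at radius r is drawn at 1 + k1 r^2 times it, then the intrinsics apply), "xyz" and "attitude" of the camera in the world. Camera axes: x right, y down, z forward; pixel columns grow to the right and rows downward; lengths in m; the calibration is good to about 2 mm. A picture is of the moment at which its call begins. There is no depth.
- ctrl.finish_job(): hands the job in, once; it reports no verdict.
The state is a dict: "time": time; "joint_positions": joint angles; "qvel": joint speeds; "joint_torque": joint torques, N m; "position": TCP position; "eef_rot": TCP orientation; "contact_force": force on the tool from outside, world axes, zero at the start; "ft_torque": the same for the moment, N m; "gripper_width": opening from 0.0 (shut) to 1.0 (fully open).
Only numpy, scipy, OpenCV 4.12 (cv2) and the standard library are available. Lean on these libraries where they do the work, as an engineer would, in place of code of your own. Each camera call takes 0.05 s, during which the arm holds its last target. There are 200 camera calls.

## Working session

There is one attempt and no reset: what is moved stays moved. The work goes in short steps, Python scripts to look and compute and a shell command to move; the robot and the scene stay as the last step left them, time stands still between calls to the robot, and variables do not carry over. Pictures are saved under pics/ and viewed, about 8 in all and at most 12, crops included, and the job is handed in when it is done.

```bash
mkdir -p pics; cat > h.py <<'E'
import numpy as np, cv2
from rig import ctrl
from scipy.spatial.transform import Rotation as R
def rot(q): return R.from_quat([q[1],q[2],q[3],q[0]])
def att(c):
    a=np.array(c["attitude"],float)
    return a if a.shape==(3,3) else rot(a).as_matrix()
def ray(c,u,v):
    K=np.array(c["K"]); d=np.array([(u-K[0,2])/K[0,0],(v-K[1,2])/K[1,1]]); s=d.copy()
    for _ in range(20): s=d/(1+c["k1"]*(s@s))
    r=att(c)@np.array([s[0],s[1],1]); return np.array(c["xyz"]),r/np.linalg.norm(r)
def onz(c,u,v,z):
    o,r=ray(c,u,v); return o+r*(z-o[2])/r[2]
def proj(c,p):
    K=np.array(c["K"]); q=att(c).T@(np.array(p)-np.array(c["xyz"])); s=q[:2]/q[2]; s=s*(1+c["k1"]*(s@s))
    return K[0,0]*s[0]+K[0,2],K[1,1]*s[1]+K[1,2]
def two(c1,p1,c2,p2):
    o1,r1=ray(c1,*p1);o2,r2=ray(c2,*p2)
    t=np.linalg.lstsq(np.c_[r1,-r2],o2-o1,rcond=None)[0]
    a=o1+r1*t[0];b=o2+r2*t[1]; return (a+b)/2,np.linalg.norm(a-b)
E
cat > a.py <<'E'
from h import *
import pickle
s=ctrl.state(); print(s)
cs={n:ctrl.camera(n) for n in("scene","top")}
pickle.dump(cs,open("c0.pkl","wb"))
for n,c in cs.items():
    print(n,np.array(c["K"]).tolist(),c["k1"],c["xyz"],c["attitude"])
    cv2.imwrite(f"pics/{n}0.png",cv2.resize(c["image"],(800,600)))
E
python3 a.py
```

```text
{'time': 0.0, 'joint_positions': array([ 1.13040101e+00,  4.91566900e-01,  1.55944875e+00, -2.36135104e-05,
        1.09169819e+00, -1.05562097e-01]), 'qvel': array([-6.47241810e-04,  2.04123137e-03,  8.39870785e-05,  2.55916551e-04,
        1.00884772e-03, -9.42348946e-04]), 'joint_torque': array([ 1.73962886e-03, -6.12640071e+01, -2.58181858e+01,  6.93216850e-02,
        4.82807436e-02, -9.12160476e-05]), 'position': array([0.20523347, 0.59006921, 0.20115744]), 'eef_rot': array([-1.41049137e-04,  1.66630236e-01,  9.86019295e-01, -5.42656579e-04]), 'contact_force': array([0.23002559, 0.57873142, 0.56397224]), 'ft_torque': array([-0.00175772,  0.07034427, -0.0303705 ]), 'gripper_width': 0.998340370991997}
scene [[448.60698978430503, 0.0, 261.1032774643027], [0.0, 448.60698978430503, 195.66610805476012], [0.0, 0.0, 1.0]] -0.17447325635562694 [ 1.11268561 -1.00877461  0.97519262] [-0.44959675  0.8456565   0.25572642 -0.13165046]
top [[370.0392426275863, 0.0, 258.6189523554326], [0.0, 370.0392426275863, 185.1678409296205], [0.0, 0.0, 1.0]] -0.12199785704240022 [ 0.35416515 -0.05770547  1.29464457] [-0.05506178  0.71117831 -0.69857207  0.05648604]
```

View pics/scene0.png

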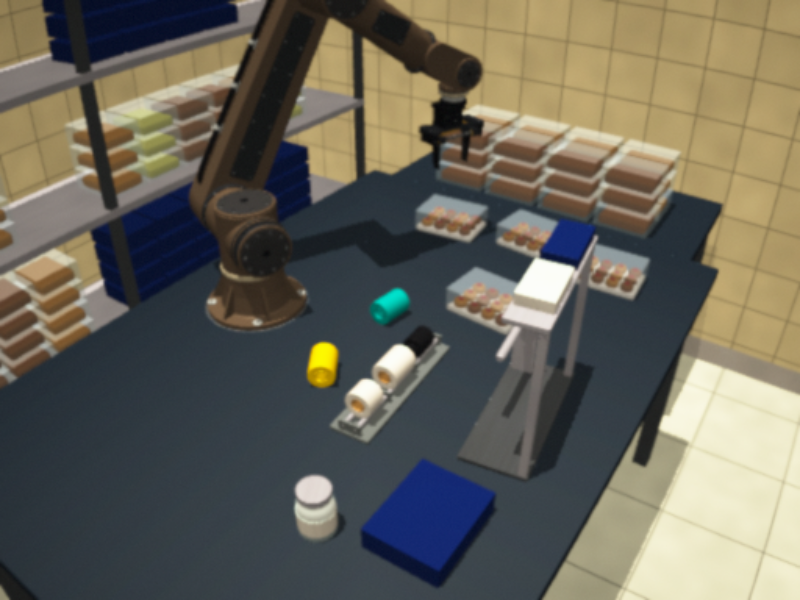

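View pics/top0.png

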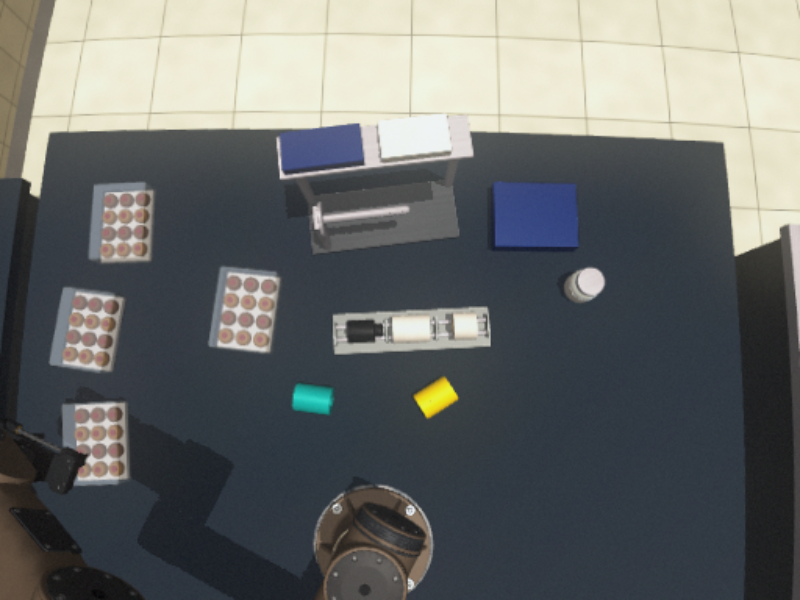

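The wide roll is the white one at top (411,328). The white one at (466,326) is shorter, so it is the narrow roll. The turquoise (313,399) and yellow (437,397) rolls are the decoys. The black cap is at (365,331), and the spindle runs (318,216)→(408,210). I'll measure these and confirm in one enlarged crop.

```bash
cat > b.py <<'E'
from h import *
import pickle
cs=pickle.load(open("c0.pkl","rb")); c=cs["top"]; im=c["image"]
hsv=cv2.cvtColor(im,cv2.COLOR_BGR2HSV)
print("scale",512/800)
sub=np.zeros(im.shape[:2],np.uint8); sub[195:228,212:318]=1
for n,m,z in(("white",(hsv[...,2]>185),.06),("black",(hsv[...,2]<45),.06),("tray",(hsv[...,2]>75),.01)):
    m=(m&(sub>0)).astype(np.uint8)
    if n=="white": m=cv2.morphologyEx(m,cv2.MORPH_OPEN,np.ones((5,5)))
    k,l,st,ce=cv2.connectedComponentsWithStats(m)
    for i in range(1,k):
        if st[i,4]<60: continue
        cn=cv2.findContours((l==i).astype(np.uint8),0,1)[0][0]
        r=cv2.minAreaRect(cn); b=cv2.boxPoints(r)
        P=[onz(c,*p,z)[:2].round(4).tolist() for p in b]
        print(n,st[i].tolist(),ce[i].round(1),onz(c,*ce[i],z).round(4),P)
a=cv2.resize(im[115:235,190:320],(800,738),interpolation=cv2.INTER_CUBIC)[:560]
s=cs["scene"]["image"][130:310,200:390]
A=cv2.resize(im[118:232,190:320],(400,351),interpolation=cv2.INTER_CUBIC)
B=cv2.resize(s,(400,379),interpolation=cv2.INTER_CUBIC)
o=np.zeros((380,800,3),np.uint8);o[:351,:400]=A;o[:379,400:]=B
cv2.imwrite("pics/crop1.png",o)
E
python3 b.py
```

```text
scale 0.64
white [291, 201, 20, 20, 256] [299.2 209.4] [ 0.4712 -0.1958  0.06  ] [[0.4989, -0.1682], [0.5, -0.2323], [0.4361, -0.2322], [0.4351, -0.1685]]
white [251, 202, 25, 16, 384] [263.  209.6] [ 0.4682 -0.0747  0.06  ] [[0.4931, -0.0339], [0.4946, -0.1144], [0.4442, -0.115], [0.4428, -0.0349]]
tray [213, 196, 101, 31, 2401] [266.2 210.9] [ 0.4686 -0.0865  0.01  ] [[0.5051, 0.1051], [0.5307, -0.248], [0.4341, -0.2529], [0.4091, 0.0965]]
```

View pics/crop1.png

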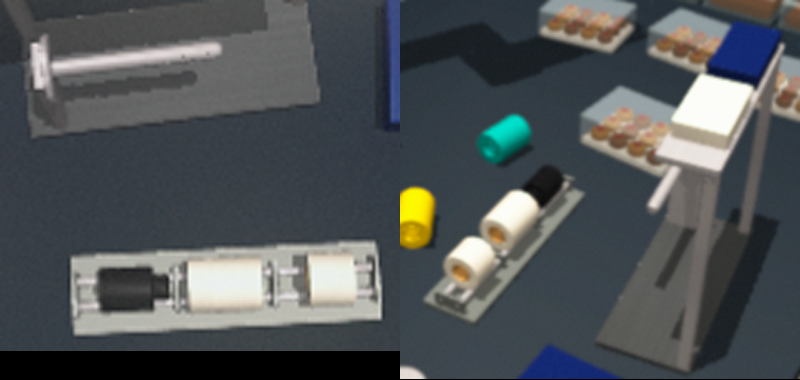

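```bash
cat > b2.py <<'E'
from h import *
import pickle
cs=pickle.load(open("c0.pkl","rb")); c=cs["top"]; im=c["image"].astype(float)
g=im.max(2)
# spindle: per-column intensity centroid
xs=[];ys=[]
for u in range(211,258):
    col=g[128:145,u]; w=np.clip(col-130,0,None)
    if w.sum()>60: xs.append(u); ys.append(128+(w*np.arange(len(w))).sum()/w.sum())
xs=np.array(xs);ys=np.array(ys); p=np.polyfit(xs,ys,1); k=abs(ys-np.polyval(p,xs))<1; p=np.polyfit(xs[k],ys[k],1)
print("cols",xs.min(),xs.max(),p,np.abs(ys-np.polyval(p,xs))[k].max())
print("row prof",[int(g[int(round(np.polyval(p,u))),u]) for u in range(198,266)])
A=onz(c,212,np.polyval(p,212),.17);B=onz(c,xs.max(),np.polyval(p,xs.max()),.17)
d=(A-B)/np.linalg.norm(A-B); print("spindle",A,B,"yaw",np.degrees(np.arctan2(-d[0],d[1])))
T=[onz(c,190+a/3.077,118+b/3.079,.01)[:2] for a,b in((72,255),(378,242),(382,318),(76,333))]
T=np.array(T);print("tray",T.round(4).tolist(),T.mean(0)); d=(T[0]+T[3]-T[1]-T[2]);print("len",np.linalg.norm(d)/2,"yaw",np.degrees(np.arctan2(-d[0],d[1])))
s=cs["scene"]
print("tip2",two(c,(xs.max()+.5,np.polyval(p,xs.max()+.5)),s,(320.2,228.3)))
s=ctrl.state();print(rot(s["eef_rot"]).as_matrix().round(4).tolist())
E
python3 b2.py
```

```text
cols 211 257 [-1.14261498e-01  1.62899540e+02] 0.21885549820822803
row prof [84, 98, 137, 198, 222, 191, 207, 173, 167, 219, 228, 229, 227, 225, 220, 215, 222, 225, 226, 227, 226, 225, 223, 220, 217, 223, 224, 224, 225, 227, 223, 221, 218, 217, 225, 225, 226, 225, 224, 219, 219, 219, 222, 223, 224, 223, 223, 220, 219, 215, 212, 220, 221, 222, 221, 219, 215, 214, 212, 203, 218, 218, 211, 181, 117, 105, 106, 105]
spindle [0.67894326 0.09111852 0.17      ] [ 0.69811463 -0.05037795  0.17      ] yaw 7.716025637467439
tray [[0.5005, 0.0987], [0.5216, -0.2495], [0.4351, -0.2538], [0.4122, 0.0911]] [ 0.46735954 -0.07837154]
len 0.3472057550163447 yaw 3.634935510332611
tip2 (array([ 0.69778285, -0.05300745,  0.1663032 ]), np.float64(0.0038624953258887505))
[[-0.9445, 0.3286, -0.0004], [0.3286, 0.9445, -0.0009], [0.0001, -0.001, -1.0]]
```

```bash
cat > go.py <<'E'
# python3 go.py x y z yaw lean  -> turn (deg) and shift (cm) from present pose to the wanted TCP pose
from h import *; import sys
def want(yaw,lean): return (R.from_euler('z',yaw,degrees=True)*R.from_matrix(np.array([[0,1,0],[1,0,0],[0,0,-1]]).T)*R.from_euler('x',-lean,degrees=True))
if __name__=="__main__":
    s=ctrl.state(); q=rot(s["eef_rot"]); x,y,z,yaw,lean=map(float,sys.argv[1:6])
    t=(q.inv()*want(yaw,lean)).as_rotvec(degrees=True); d=q.inv().apply(np.array([x,y,z])-s["position"])*100
    print("turn",t.round(2),"shift",d.round(2),"| pos",s["position"].round(4),"t",round(s["time"],2),"w",round(s["gripper_width"],3),"F",s["contact_force"].round(1),"M",s["ft_torque"].round(2),"n",round(np.linalg.norm(d)/4.17,1),round(np.linalg.norm(t)/7.16,1), "j",s["joint_positions"].round(2))
E
python3 go.py .43 .28 .25 40 0; python3 go.py .467 -.076 .25 3.6 0
```

```text
turn [-6.000e-02  1.000e-02  3.082e+01] shift [-31.42 -21.91  -4.86] | pos [0.2052 0.5901 0.2012] t 0.1 w 1.001 F [-0.1  0.5  0.4] M [-0.04  0.05  0.03] n 9.3 4.3 j [ 1.13  0.49  1.56  0.    1.09 -0.11]
turn [-5.000e-02  3.000e-02  6.722e+01] shift [-46.61 -54.32  -4.83] | pos [0.2052 0.5901 0.2012] t 0.1 w 1.001 F [-0.1  0.5  0.4] M [-0.04  0.05  0.03] n 17.2 9.4 j [ 1.13  0.49  1.56  0.    1.09 -0.11]
```

```bash
python3 -m jog '[0,0,31,-31.4,-21.9,-4.9,1,0,0,31,-31.4,-21.9,-4.9,1,0,0,31,-31.4,-21.9,-4.9,1,0,0,31,-31.4,-21.9,-4.9,1,0,0,31,-31.4,-21.9,-4.9,1,0,0,31,-31.4,-21.9,-4.9,1,0,0,31,-31.4,-21.9,-4.9,1,0,0,31,-31.4,-21.9,-4.9,1,0,0,31,-31.4,-21.9,-4.9,1,0,0,31,-31.4,-21.9,-4.9,1]' 25; python3 go.py .467 -.076 .25 3.6 0
```

```text
time: 0.93
position: [0.4324, 0.2765, 0.251]
eef_rot: [0.001, 0.425, 0.905, -0.0]
contact_force: [-0.3, -0.7, 0.1]
gripper_width: 1.002
turn [1.000e-02 9.000e-02 3.605e+01] shift [-29.35 -19.83   0.15] | pos [0.4324 0.2765 0.251 ] t 0.93 w 1.002 F [-0.3 -0.7  0.1] M [-0.05  0.01 -0.03] n 8.5 5.0 j [ 0.44  0.28  1.76 -0.    1.1  -0.25]
```

```bash
python3 -m jog '[0,0,36,-29.4,-19.8,0.1,1,0,0,36,-29.4,-19.8,0.1,1,0,0,36,-29.4,-19.8,0.1,1,0,0,36,-29.4,-19.8,0.1,1,0,0,36,-29.4,-19.8,0.1,1,0,0,36,-29.4,-19.8,0.1,1,0,0,36,-29.4,-19.8,0.1,1,0,0,36,-29.4,-19.8,0.1,1,0,0,36,-29.4,-19.8,0.1,1,0,0,36,-29.4,-19.8,0.1,1]'; python3 go.py .467 -.076 .16 3.6 0
cat > w.py <<'E'
from h import *; import pickle,sys
n=sys.argv[1]; c=ctrl.camera(sys.argv[2] if len(sys.argv)>2 else "wrist"); pickle.dump(c,open(n+".pkl","wb")); cv2.imwrite(f"pics/{n}.png",c["image"])
print(np.array(c["xyz"]).round(3),att(c).round(2).tolist())
E
python3 w.py w1
```

```text
time: 1.77
position: [0.468, -0.0799, 0.2501]
eef_rot: [0.001, 0.686, 0.728, -0.001]
contact_force: [0.3, 0.7, -0.6]
gripper_width: 1.002
turn [ 0.02  0.11 -0.16] shift [ 0.41 -0.08  9.01] | pos [ 0.468  -0.0799  0.2501] t 1.77 w 1.002 F [ 0.3  0.7 -0.6] M [-0.12  0.09  0.02] n 2.2 0.0 j [-0.31  0.22  1.85 -0.    1.07 -0.37]
[ 0.465 -0.01   0.434] [[1.0, 0.06, 0.01], [0.06, -0.97, -0.25], [-0.0, 0.25, -0.97]]
```

View pics/w1.png

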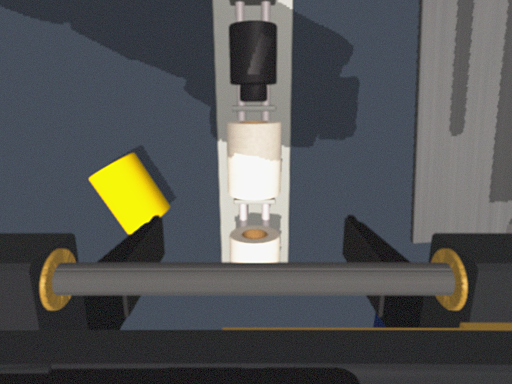

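Wrist view: the wide roll spans rows 122–200 and columns 228–281. The cap is above it (rows 22–100, knob towards the wide roll), and the narrow roll begins at row 226.

```bash
cat > e.py <<'E'
from h import *; import pickle
c=pickle.load(open("w1.pkl","rb")); g=c["image"].max(2).astype(int)
print([ (r,g[r,240]) for r in list(range(115,130))+list(range(194,206))+list(range(220,234))])
for r in (130,150,170,190): 
    k=np.where(g[r,200:310]>130)[0]+200; 
    l=g[r,205:305]; print(r,[int(x) for x in l[15:85:1]][:0], [ (200+i) for i in range(5,105) if abs(g[r,201+i]-g[r,199+i])>25])
for n,u,v,z in(("wide far",254,122,.084),("wide near",254,200,.084),("narrow far",255,226,.084),("L",228,160,.054),("R",281,160,.054),("L2",229,190,.054),("R2",281,190,.054),("cap far",253,22,.074),("cap near",253,84,.074),("capL",230,50,.049),("capR",277,50,.049),("nL",231,240,.054),("nR",279,240,.054)):
    print(n,onz(c,u,v,z).round(4))
E
python3 e.py
```

```text
[(115, np.int64(185)), (116, np.int64(188)), (117, np.int64(184)), (118, np.int64(184)), (119, np.int64(185)), (120, np.int64(174)), (121, np.int64(158)), (122, np.int64(144)), (123, np.int64(177)), (124, np.int64(216)), (125, np.int64(225)), (126, np.int64(222)), (127, np.int64(227)), (128, np.int64(226)), (129, np.int64(226)), (194, np.int64(247)), (195, np.int64(247)), (196, np.int64(247)), (197, np.int64(249)), (198, np.int64(248)), (199, np.int64(212)), (200, np.int64(214)), (201, np.int64(232)), (202, np.int64(226)), (203, np.int64(219)), (204, np.int64(219)), (205, np.int64(225)), (220, np.int64(173)), (221, np.int64(154)), (222, np.int64(148)), (223, np.int64(154)), (224, np.int64(150)), (225, np.int64(150)), (226, np.int64(150)), (227, np.int64(155)), (228, np.int64(160)), (229, np.int64(160)), (230, np.int64(164)), (231, np.int64(163)), (232, np.int64(165)), (233, np.int64(156))]
130 [] [216, 217, 218, 279, 280, 281, 289, 290, 291]
150 [] [216, 217, 218, 219, 226, 227, 279, 281, 282, 288, 289, 290]
170 [] [217, 218, 219, 279, 280, 281, 282, 288, 289, 290]
190 [] [218, 219, 220, 229, 278, 288, 289, 290]
wide far [ 0.4669 -0.0321  0.084 ]
wide near [ 0.4718 -0.1134  0.084 ]
narrow far [ 0.4747 -0.1427  0.084 ]
L [ 0.4406 -0.0775  0.054 ]
R [ 0.4998 -0.074   0.054 ]
L2 [ 0.4432 -0.1121  0.054 ]
R2 [ 0.5025 -0.1086  0.054 ]
cap far [0.4604 0.0614 0.074 ]
cap near [0.4637 0.0046 0.074 ]
capL [0.4376 0.0381 0.049 ]
capR [0.4867 0.041  0.049 ]
nL [ 0.4481 -0.1734  0.054 ]
nR [ 0.5051 -0.17    0.054 ]
```

```bash
python3 go.py .470 -.073 .057 3.6 0
```

```text
turn [-0.    0.06 -0.15] shift [ 0.5   0.27 19.31] | pos [ 0.4676 -0.0779  0.2501] t 1.82 w 1.0 F [ 0.4  0.4 -0.6] M [-0.05  0.02  0.01] n 4.6 0.0 j [-0.3   0.22  1.85 -0.    1.07 -0.36]
```

```bash
python3 -m jog '[0,0,0,0.5,0.3,4,1,0,0,0,0.5,0.3,8,1,0,0,0,0.5,0.3,12,1,0,0,0,0.5,0.3,15.5,1,0,0,0,0.5,0.3,18,1,0,0,0,0.5,0.3,19.3,1,0,0,0,0.5,0.3,19.3,1,0,0,0,0.5,0.3,19.3,1,0,0,0,0.5,0.3,19.3,0.4,0,0,0,0.5,0.3,19.3,0.4]' 25;  python3 -m jog '[0,0,0,0,0,0,0.4,0,0,0,0,0,0,0.4,0,0,0,0,0,0,0.4,0,0,0,0,0,0,0.4,0,0,0,0,0,0,0.4,0,0,0,0,0,0,0.4]'; python3 go.py .470 -.073 .17 3.6 0
```

```text
time: 2.65
position: [0.4709, -0.0727, 0.0582]
eef_rot: [0.001, 0.685, 0.728, 0.0]
contact_force: [0.4, -0.2, 0.3]
gripper_width: 0.913
time: 3.15
position: [0.4699, -0.0727, 0.0583]
eef_rot: [0.0, 0.685, 0.728, -0.001]
contact_force: [-13.6, -3.2, 17.8]
gripper_width: 0.498
turn [-0.02  0.07 -0.11] shift [ -0.05   0.   -11.17] | pos [ 0.4699 -0.0727  0.0583] t 3.15 w 0.498 F [-13.6  -3.2  17.8] M [-0.77  3.17  0.04] n 2.7 0.0 j [-0.29  0.5   2.06 -0.    0.58 -0.35]
```

```bash
python3 w.py w2; python3 go.py .470 -.073 .17 3.6 0
```

```text
[ 0.467 -0.002  0.242] [[1.0, 0.06, 0.01], [0.06, -0.97, -0.25], [-0.0, 0.25, -0.97]]
turn [-0.14  0.06 -0.08] shift [ -0.06   0.08 -11.17] | pos [ 0.4689 -0.0726  0.0583] t 3.2 w 0.473 F [-7.4 -4.6  8.4] M [-0.92  1.77  0.09] n 2.7 0.0 j [-0.29  0.5   2.06 -0.    0.58 -0.35]
```

View pics/w2.png

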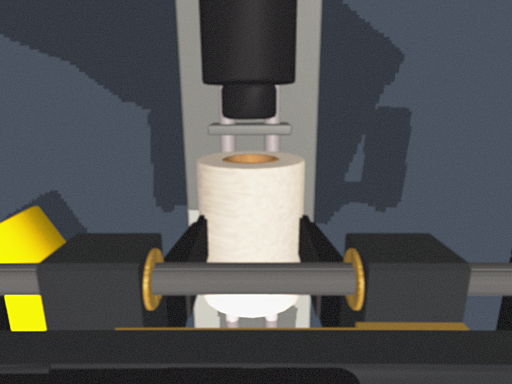

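```bash
cat > e.py <<'E'
from h import *; import pickle
c=pickle.load(open("w2.pkl","rb")); print(c["K"])
for u,v in((198,163),(304,163),(250,153),(250,314),(203,290),(300,290)):
    print(u,v,[onz(c,u,v,z).round(4)[:2].tolist() for z in(.054,.06,.065,.07,.084,.095)])
E
python3 e.py; python3 -m jog '[0,0,0,0,0,0,0.4,0,0,0,0,0,0,0.4]'; python3 go.py .470 -.073 .17 3.6 0
```

```text
[[343.77693567   0.         253.11098696]
 [  0.         343.77693567 187.93686764]
 [  0.           0.           1.        ]]
198 163 [[0.4382, -0.0387], [0.4391, -0.0375], [0.4398, -0.0366], [0.4406, -0.0356], [0.4427, -0.0329], [0.4444, -0.0308]]
304 163 [[0.4969, -0.0351], [0.4959, -0.0341], [0.4951, -0.0332], [0.4943, -0.0324], [0.4921, -0.0299], [0.4903, -0.028]]
250 153 [[0.4667, -0.0314], [0.4667, -0.0304], [0.4667, -0.0297], [0.4667, -0.0289], [0.4667, -0.0268], [0.4667, -0.0251]]
250 314 [[0.4725, -0.1324], [0.4724, -0.1282], [0.4722, -0.1248], [0.472, -0.1213], [0.4716, -0.1117], [0.4713, -0.1041]]
203 290 [[0.4428, -0.1174], [0.4436, -0.1138], [0.4442, -0.1107], [0.4449, -0.1077], [0.4467, -0.0991], [0.448, -0.0924]]
300 290 [[0.5021, -0.1138], [0.501, -0.1103], [0.5001, -0.1073], [0.4991, -0.1043], [0.4965, -0.0961], [0.4944, -0.0896]]
time: 3.37
position: [0.4684, -0.0726, 0.0583]
eef_rot: [-0.001, 0.685, 0.728, -0.002]
contact_force: [-3.7, -0.7, 2.6]
gripper_width: 0.475
turn [-0.2   0.04 -0.09] shift [ -0.06   0.12 -11.18] | pos [ 0.4684 -0.0726  0.0583] t 3.37 w 0.475 F [-3.7 -0.7  2.6] M [-0.31  0.78  0.  ] n 2.7 0.0 j [-0.29  0.5   2.06 -0.    0.58 -0.35]
```

```bash
cat > e.py <<'E'
from h import *; import pickle
c=pickle.load(open("c0.pkl","rb"))["top"]
for u,v,z in((286,118,0),(195,118,0),(262,134,.17),(262,133,.17),(181,116,.34),(302,102,.34)): print(u,v,z,onz(c,u,v,z).round(3))
E
python3 e.py; python3 go.py .470 -.073 .17 5 0;python3 go.py .60 -.11 .19 7.7 40
```

```text
286 118 0 [ 0.812 -0.154  0.   ]
195 118 0 [0.806 0.18  0.   ]
262 134 0.17 [ 0.697 -0.066  0.17 ]
262 133 0.17 [ 0.7   -0.066  0.17 ]
181 116 0.34 [0.693 0.156 0.34 ]
302 102 0.34 [ 0.738 -0.173  0.34 ]
turn [-0.2   0.04 -1.49] shift [ -0.06   0.12 -11.18] | pos [ 0.4684 -0.0726  0.0583] t 3.37 w 0.475 F [-3.7 -0.7  2.6] M [-0.31  0.78  0.  ] n 2.7 0.2 j [-0.29  0.5   2.06 -0.    0.58 -0.35]
turn [-40.19   1.49  -4.  ] shift [ -4.55  12.86 -13.22] | pos [ 0.4684 -0.0726  0.0583] t 3.37 w 0.475 F [-3.7 -0.7  2.6] M [-0.31  0.78  0.  ] n 4.6 5.6 j [-0.29  0.5   2.06 -0.    0.58 -0.35]
```

```bash
python3 -m jog '[0,0,0,0,0,-3,0.4,0,0,0,0,0,-7,0.4,0,0,0,0,0,-11,0.4,0,0,0,0,0,-15,0.4,-7,0,0,-1,3,-15,0.4,-14,0,-1,-2,6,-14.5,0.4,-21,1,-2,-3,9,-14,0.4,-28,1,-3,-4,11,-13.5,0.4,-35,1,-4,-4.5,12.9,-13.2,0.4,-40,1.5,-4,-5,12.9,-13.2,0.4]'; python3 go.py .7066 -.1324 .1733 7.7 40;  python3 w.py w3; python3 w.py s3 scene;python3 - <<'E'
import cv2,numpy as np
a=cv2.imread("pics/w3.png"); b=cv2.imread("pics/s3.png")[140:300,220:380]
b=cv2.resize(b,(384,384),interpolation=cv2.INTER_CUBIC)
o=np.hstack([a,b]); cv2.imwrite("pics/m3.png",cv2.resize(o,(800,343)))
E
```

```text
time: 4.2
position: [0.5955, -0.1053, 0.1906]
eef_rot: [0.179, 0.632, 0.722, 0.218]
contact_force: [0.9, 1.1, 0.5]
gripper_width: 0.401
turn [-7.2  -0.86 -0.46] shift [-4.23  8.04  7.16] | pos [ 0.5955 -0.1053  0.1906] t 4.2 w 0.401 F [0.9 1.1 0.5] M [-0.07  0.39  0.03] n 2.8 1.0 j [-0.43  0.34  2.01  0.82  0.43 -1.26]
[ 0.489 -0.052  0.347] [[0.83, -0.0, 0.55], [0.11, -0.98, -0.16], [0.54, 0.19, -0.82]]
[ 1.113 -1.009  0.975] [[0.83, 0.31, -0.45], [0.55, -0.46, 0.69], [0.01, -0.83, -0.56]]
```

View pics/m3.png

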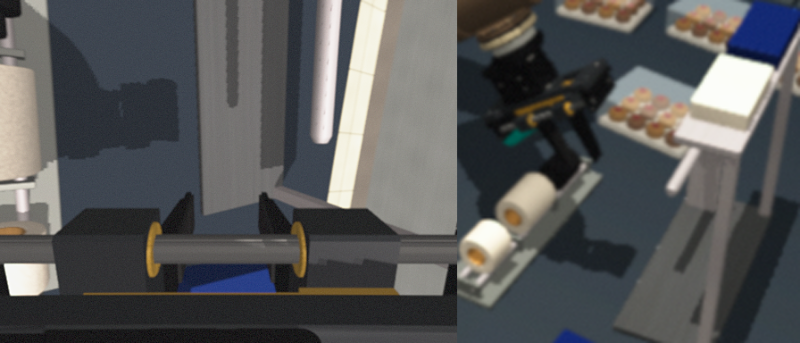

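The wide roll stayed in the tray, and the fingers closed past the width they had settled at. The grasp must have been too high, so I'll check where the fingertips really are from the wrist camera.

```bash
cat > e.py <<'E'
from h import *; import pickle
# camera in tool frame from w2 (static)
for n,P,Q,w in(("w1",(.4676,-.0779,.2501),[.001,.686,.728,-.001],1.0),("w2",(.4686,-.0726,.0583),[0,.685,.728,-.001],.473)):
    c=pickle.load(open(n+".pkl","rb")); q=rot(Q); P=np.array(P)
    print(n,"cam in tool",q.inv().apply(np.array(c["xyz"])-P).round(4))
    for z in(-.02,-.01,0,.01,.022):
        print(z,[[round(float(v)) for v in proj(c,P+q.apply([x,sy*w*.0475,z]))] for x in(-.01,.01) for sy in(-1,1)])
E
python3 e.py
python3 - <<'E'
import cv2
a=cv2.imread("pics/w2.png")[190:345,130:380]; cv2.imwrite("pics/w2c.png",cv2.resize(a,(800,496),interpolation=cv2.INTER_CUBIC))
E
```

```text
w1 cam in tool [ 0.0679  0.0012 -0.1842]
-0.02 [[159, 255], [342, 255], [157, 218], [345, 218]]
-0.01 [[164, 247], [338, 247], [162, 212], [340, 212]]
0 [[168, 240], [334, 240], [166, 206], [336, 206]]
0.01 [[172, 233], [330, 233], [170, 201], [332, 201]]
0.022 [[177, 226], [326, 226], [175, 196], [328, 196]]
w2 cam in tool [ 0.0699  0.0022 -0.1841]
-0.02 [[206, 258], [292, 258], [204, 222], [293, 222]]
-0.01 [[208, 250], [290, 250], [207, 215], [291, 215]]
0 [[210, 243], [288, 242], [209, 209], [289, 209]]
0.01 [[212, 236], [287, 236], [211, 204], [287, 204]]
0.022 [[214, 229], [285, 229], [213, 199], [285, 199]]
```

View pics/w2c.png

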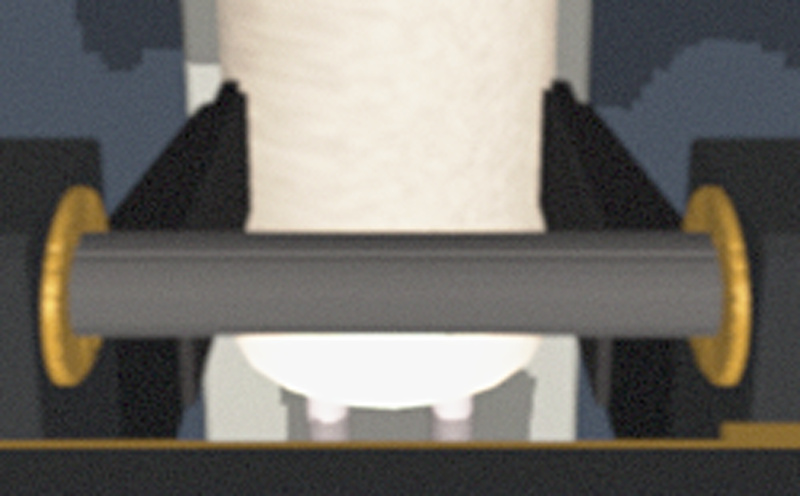

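The fingertip corners sit near row 217. That suggests the tips are about 18 mm behind the TCP rather than 22 mm ahead. I'll test this against the scene view by marking both predictions.

```bash
cat > e.py <<'E'
from h import *; import pickle
s=ctrl.state();print(s["position"],s["time"])
c=pickle.load(open("s3.pkl","rb")); P=s["position"];q=rot(s["eef_rot"])
im=c["image"][150:250,200:320]; S=6; im=cv2.resize(im,None,fx=S,fy=S,interpolation=cv2.INTER_CUBIC)
for z,col in((.022,(0,0,255)),(-.018,(0,255,0))):
    for sy in(-1,1):
        a=proj(c,P+q.apply([0,sy*s["gripper_width"]*.0475,z])); cv2.circle(im,(int((a[0]-200+.5)*S),int((a[1]-150+.5)*S)),5,col,2)
for z in (0,): 
    a=proj(c,P+q.apply([0,0,0])); cv2.circle(im,(int((a[0]-200+.5)*S),int((a[1]-150+.5)*S)),3,(255,0,255),-1)
cv2.imwrite("pics/tip.png",im)
E
python3 e.py
```

```text
[ 0.59421368 -0.10464375  0.18995204] 4.3
```

View pics/tip.png

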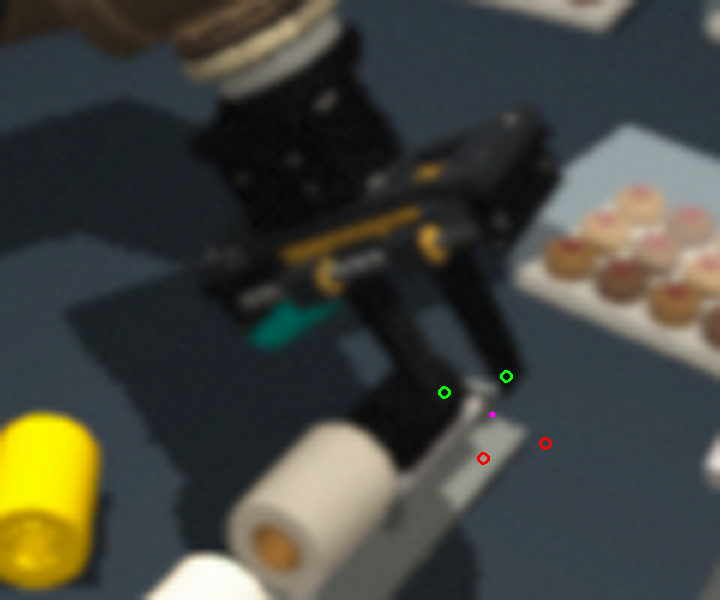

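Confirmed: the green marks (18 mm behind the reported TCP) lie on the fingertips and the red nominal marks do not. The reported TCP is therefore about 40 mm too far ahead, and from here on I'll steer the real grasp point, at tool z = −37 mm.

```bash
sed -i 's/np.array(\[x,y,z\])-s\["position"\])\*100/np.array([x,y,z])+want(yaw,lean).apply([0,0,.037])-s["position"])*100/; s/"| pos",s\["position"\].round(4)/"| G",(s["position"]+q.apply([0,0,-.037])).round(4)/' go.py; python3 go.py .470 -.073 .19 3.6 0
```

```text
turn [32.55 -2.3   3.83] shift [  4.76 -12.04  -3.21] | G [ 0.5745 -0.108   0.2211] t 4.3 w 0.398 F [-0.4  0.3  0.7] M [-0.14  0.37  0.01] n 3.2 4.6 j [-0.43  0.34  2.01  0.82  0.43 -1.26]
```

```bash
python3 -m jog '[7,0,1,1,-2,-2,1,14,-1,2,2,-5,-3,1,21,-1,3,3,-8,-3.2,1,28,-2,3.5,4.5,-11,-3.2,1,32.5,-2.3,3.8,4.8,-12,-3.2,1,32.5,-2.3,3.8,4.8,-12,-3.2,1,32.5,-2.3,3.8,4.8,-12,-3.2,1,32.5,-2.3,3.8,4.8,-12,-3.2,1]' 35; python3 w.py w4; python3 go.py .470 -.073 .054 3.6 0
cat > e.py <<'E'
from h import *; import pickle
c=pickle.load(open("w4.pkl","rb")); g=c["image"].max(2).astype(int)
for col in(240,250,260): print(col,[(r,int(g[r,col])) for r in range(90,240,1) if abs(g[r,col]-g[r-2,col])>22])
for r in(150,160,170,180): print(r,[(k,int(g[r,k])) for k in range(190,320) if abs(g[r,k]-g[r,k-2])>22])
E
python3 e.py
```

```text
time: 4.97
position: [0.4708, -0.073, 0.1534]
eef_rot: [0.002, 0.684, 0.729, -0.0]
contact_force: [-1.4, 0.5, -0.5]
gripper_width: 0.9
[ 0.467 -0.002  0.337] [[1.0, 0.06, 0.02], [0.06, -0.97, -0.25], [0.0, 0.25, -0.97]]
turn [ 0.12  0.12 -0.  ] shift [ 0.02 -0.06 13.63] | G [ 0.4703 -0.0728  0.1903] t 5.02 w 0.947 F [ 0.3 -1.2  0.7] M [-0.1   0.06  0.02] n 3.3 0.0 j [-0.29  0.34  1.97 -0.    0.82 -0.35]
240 [(111, 82), (112, 116), (113, 131), (115, 102), (117, 142), (118, 151), (137, 177), (140, 152), (142, 219), (143, 234)]
250 [(111, 81), (112, 124), (113, 137), (115, 99), (117, 141), (118, 153), (135, 170), (136, 187), (137, 206), (139, 180), (140, 159), (142, 218), (143, 235)]
260 [(111, 83), (112, 121), (113, 131), (115, 108), (117, 149), (118, 157), (122, 125), (141, 180), (142, 226), (143, 237)]
150 [(203, 87), (204, 122), (205, 138), (214, 163), (215, 170), (285, 174), (286, 147), (287, 137), (296, 114), (297, 82), (298, 69), (299, 58)]
160 [(192, 62), (193, 55), (204, 106), (205, 131), (206, 139), (215, 169), (216, 179), (285, 170), (286, 140), (287, 142), (296, 100), (297, 74), (298, 63)]
170 [(204, 134), (205, 188), (206, 215), (207, 214), (208, 184), (209, 156), (211, 204), (212, 214), (214, 175), (215, 167), (284, 187), (285, 166), (286, 148), (287, 137), (296, 107), (297, 71), (298, 60)]
180 [(204, 124), (205, 169), (206, 200), (207, 215), (214, 184), (215, 165), (218, 196), (286, 210), (295, 176), (296, 129), (297, 93), (298, 84)]
```

```bash
python3 - <<'E'
from h import *; import pickle
c=pickle.load(open("w4.pkl","rb"))
for a in((250.3,160,.054),(249.9,180,.054),(250,141.5,.084),(214.7,160,.054),(285.7,160,.054)): print(onz(c,*a).round(4))
E
```

```text
[ 0.4683 -0.0523  0.054 ]
[ 0.469  -0.0694  0.054 ]
[ 0.4671 -0.0333  0.084 ]
[ 0.4387 -0.0541  0.054 ]
[ 0.4977 -0.0504  0.054 ]
```

```bash
python3 -m jog '[0,0,0,0,-0.1,4,1,0,0,0,0,-0.1,8,1,0,0,0,0,-0.1,11,1,0,0,0,0,-0.1,13,1,0,0,0,0,-0.1,13.6,1,0,0,0,0,-0.1,13.6,1,0,0,0,0,-0.1,13.6,1,0,0,0,0,-0.1,13.6,0.3,0,0,0,0,-0.1,13.6,0.3,0,0,0,0,-0.1,13.6,0.3]' 35;  python3 -m jog '[0,0,0,0,0,0,0.3,0,0,0,0,0,0,0.3,0,0,0,0,0,0,0.3,0,0,0,0,0,0,0.3,0,0,0,0,0,0,0.3]'; python3 go.py .470 -.073 .19 3.6 0
```

```text
time: 5.85
position: [0.4702, -0.0734, 0.0184]
eef_rot: [0.002, 0.685, 0.729, 0.001]
contact_force: [-0.4, 0.6, -0.0]
gripper_width: 0.841
time: 6.27
position: [0.4696, -0.0733, 0.0186]
eef_rot: [0.002, 0.685, 0.729, 0.0]
contact_force: [-3.3, -0.1, 6.5]
gripper_width: 0.61
turn [0.18 0.15 0.  ] shift [-1.000e-02  8.000e-02 -1.344e+01] | G [ 0.4695 -0.0732  0.0556] t 6.27 w 0.61 F [-3.3 -0.1  6.5] M [-0.07  0.69 -0.01] n 3.2 0.0 j [-0.29  0.58  2.09 -0.    0.47 -0.35]
```

```bash
python3 -m jog '[0,0,0,0,0,0,0.3,0,0,0,0,0,-2,0.3,0,0,0,0,0,-5,0.3,0,0,0,0,0,-9,0.3,0,0,0,0,0,-13,0.3,0,0,0,0,0,-15,0.3,0,0,0,0,0,-15,0.3]'; python3 w.py w5;  python3 go.py .60 -.12 .20 7.7 40; python3 e.py w5 | head -0; sed -i 's/w4.pkl/w5.pkl/' e.py; python3 e.py
```

```text
time: 6.85
position: [0.4708, -0.0733, 0.1726]
eef_rot: [0.005, 0.684, 0.729, 0.002]
contact_force: [0.1, 0.3, -1.4]
gripper_width: 0.611
[ 0.466 -0.003  0.356] [[1.0, 0.06, 0.02], [0.06, -0.97, -0.25], [0.01, 0.25, -0.97]]
turn [-39.6    1.66  -3.84] shift [-5.33 15.07 -0.02] | G [ 0.4695 -0.073   0.2072] t 6.9 w 0.611 F [-0.   0.9 -1.2] M [-0.04  0.1  -0.02] n 3.8 5.6 j [-0.29  0.32  1.96 -0.    0.86 -0.35]
240 [(110, 115), (111, 137), (112, 139), (113, 114), (114, 107), (116, 152), (161, 158), (178, 148), (188, 212), (189, 232), (190, 237)]
250 [(110, 119), (111, 143), (113, 112), (114, 112), (116, 152), (166, 189), (167, 195), (177, 170), (178, 144), (188, 193), (189, 224), (190, 236)]
260 [(109, 80), (110, 134), (111, 153), (112, 158), (114, 130), (116, 153), (122, 157), (167, 191), (177, 168), (178, 148), (188, 191), (189, 223), (190, 232)]
150 [(205, 98), (206, 127), (207, 137), (232, 172), (233, 180), (238, 151), (239, 140), (260, 158), (261, 169), (262, 182), (263, 193), (267, 155), (268, 141), (293, 97), (294, 64), (295, 57)]
160 [(205, 136), (206, 191), (207, 217), (208, 214), (223, 188), (224, 144), (225, 134), (293, 79), (294, 58), (317, 91)]
170 [(190, 147), (191, 154), (222, 114), (287, 144), (288, 154), (317, 134), (318, 110), (319, 98)]
180 []Exception ignored on flushing sys.stdout:
BrokenPipeError: [Errno 32] Broken pipe
```

```bash
cat > f.py <<'E'
from h import *; import pickle
w=pickle.load(open("w3.pkl","rb")); t=pickle.load(open("c0.pkl","rb"))["top"]
g=w["image"].max(2).astype(float)
L=[];Rr=[];rows=range(5,145,10)
for r in rows:
    k=np.where(g[r,335:382]>165)[0]+335
    k=k[k<378]; L.append(k.min());Rr.append(k.max())
print(list(zip(rows,L,Rr))); print([int(v) for v in g[140:172,361]])
m=(np.array(L)+Rr)/2; p=np.polyfit(rows,m,1); print(p)
P=[onz(w,np.polyval(p,r),r,.17) for r in(20,80,140)]
for a in P: print(a.round(4))
d=P[0]-P[2]; print("yaw",np.degrees(np.arctan2(-d[0],d[1])))
# line: intersect the plane through wrist camera and wrist-seen line with top rays
o,_=ray(w,0,0); n=np.cross(ray(w,np.polyval(p,20),20)[1],ray(w,np.polyval(p,140),140)[1]); n/=np.linalg.norm(n)
for u in(215,235,255):
    o2,r2=ray(t,u,162.8995-.1142615*u); s=((o-o2)@n)/(r2@n); print("top∩wrist",(o2+r2*s).round(4))
E
python3 f.py
```

```text
[(5, np.int64(364), np.int64(377)), (15, np.int64(363), np.int64(377)), (25, np.int64(363), np.int64(377)), (35, np.int64(362), np.int64(377)), (45, np.int64(361), np.int64(377)), (55, np.int64(361), np.int64(377)), (65, np.int64(360), np.int64(377)), (75, np.int64(359), np.int64(376)), (85, np.int64(358), np.int64(376)), (95, np.int64(358), np.int64(375)), (105, np.int64(357), np.int64(374)), (115, np.int64(356), np.int64(373)), (125, np.int64(356), np.int64(373)), (135, np.int64(355), np.int64(372))]
[239, 236, 236, 232, 234, 239, 242, 242, 243, 243, 243, 243, 243, 243, 243, 242, 240, 237, 237, 234, 186, 104, 81, 76, 76, 78, 79, 79, 82, 77, 80, 78]
[-5.46153846e-02  3.71358791e+02]
[0.6918 0.0332 0.17  ]
[ 0.6981 -0.0065  0.17  ]
[ 0.7049 -0.0497  0.17  ]
yaw 8.975867536945508
top∩wrist [0.679  0.0811 0.1743]
top∩wrist [0.6869 0.0184 0.1759]
top∩wrist [ 0.695  -0.0442  0.1774]
```

```bash
python3 - <<'E'
from h import *; import pickle
c=pickle.load(open("w5.pkl","rb")); s=ctrl.state(); P=s["position"];q=rot(s["eef_rot"])
for dx in(.037,.040,.043):
  for z in(-.061,-.065,-.069,-.073): print(dx,z,np.round(proj(c,P+q.apply([dx,0,z])),1),end=' ')
  print()
print(proj(c,P+q.apply([.04,-.03,-.035])),proj(c,P+q.apply([.04,.03,-.035])))
E
```

```text
0.037 -0.061 [248.4 189.2] 0.037 -0.065 [248.3 192. ] 0.037 -0.069 [248.1 194.9] 0.037 -0.073 [248.  198.1] 
0.04 -0.061 [248.3 181.5] 0.04 -0.065 [248.2 184. ] 0.04 -0.069 [248.1 186.7] 0.04 -0.073 [248.  189.6] 
0.043 -0.061 [248.3 173.6] 0.043 -0.065 [248.2 176. ] 0.043 -0.069 [248.1 178.4] 0.043 -0.073 [247.9 181.1] 
(np.float64(181.99623619589536), np.float64(168.039167560754)) (np.float64(315.8906613846265), np.float64(167.92999362432752))
```

```bash
python3 go.py .70 -.14 .175 7.7 40
```

```text
turn [-39.6    1.66  -3.84] shift [-7.95 24.91  2.56] | G [ 0.4695 -0.073   0.2072] t 6.9 w 0.611 F [-0.   0.9 -1.2] M [-0.04  0.1  -0.02] n 6.3 5.6 j [-0.29  0.32  1.96 -0.    0.86 -0.35]
```

```bash
python3 -m jog '[-7,0,-0.6,-1.3,3,0.3,0.3,-14,0.5,-1.2,-2.6,6.5,0.6,0.3,-21,0.8,-2,-4,10,1,0.3,-28,1.1,-2.7,-5.3,14,1.4,0.3,-35,1.4,-3.4,-6.6,18,1.9,0.3,-39.6,1.7,-3.8,-8,21.5,2.3,0.3,-39.6,1.7,-3.8,-8,24,2.6,0.3,-39.6,1.7,-3.8,-8,24.9,2.6,0.3,-39.6,1.7,-3.8,-8,24.9,2.6,0.3,-39.6,1.7,-3.8,-8,24.9,2.6,0.3]'; python3 w.py w6; python3 w.py s6 scene; python3 go.py .70 -.14 .175 7.7 40; python3 - <<'E'
import cv2,numpy as np
a=cv2.imread("pics/w6.png")[60:250]; b=cv2.imread("pics/s6.png")[170:270,250:370]
a=cv2.resize(a,(800,297)); b=cv2.resize(b,(360,300),interpolation=cv2.INTER_CUBIC)
o=np.zeros((600,800,3),np.uint8);o[:297]=a;o[300:600,:360]=b; cv2.imwrite("pics/m6.png",o)
E
```

```text
time: 7.73
position: [0.7263, -0.1392, 0.1422]
eef_rot: [0.224, 0.62, 0.707, 0.257]
contact_force: [-1.7, 1.3, -1.9]
gripper_width: 0.613
[ 0.602 -0.085  0.284] [[0.76, -0.03, 0.65], [0.1, -0.98, -0.17], [0.64, 0.19, -0.74]]
[ 1.113 -1.009  0.975] [[0.83, 0.31, -0.45], [0.55, -0.46, 0.69], [0.01, -0.83, -0.56]]
turn [-0.27 -0.07 -0.14] shift [ 0.06  0.31 -0.28] | G [ 0.6996 -0.1407  0.171 ] t 7.83 w 0.609 F [-0.6  0.5 -2. ] M [-0.1  0.6  0. ] n 0.1 0.0 j [-0.41  0.57  1.83  1.22  0.36 -1.62]
```

View pics/m6.png

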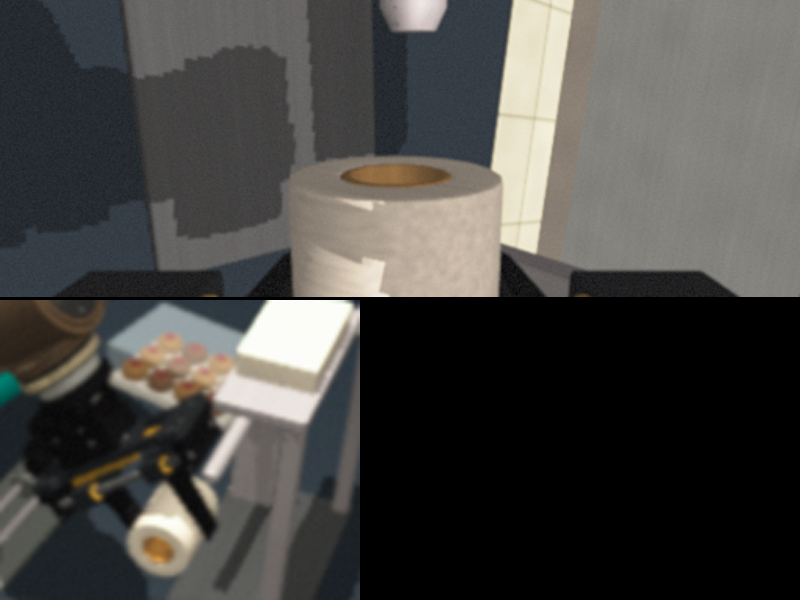

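```bash
cat > t.py <<'E'
# tip line & hole in one wrist picture, in tool axes.  args: picture
from h import *; import pickle,sys
c=pickle.load(open(sys.argv[1]+".pkl","rb")); g=c["image"].max(2).astype(int)
for r in range(0,82,6): print(r,[(k,int(g[r,k])) for k in range(225,320) if abs(g[r,k]-g[r,k-2])>45])
print([int(v) for v in g[70:90,265]])
E
python3 t.py w6
```

```text
0 [(287, 91), (288, 63)]
6 [(266, 163), (268, 234), (286, 146), (287, 90), (288, 62)]
12 [(286, 149), (287, 90), (288, 65)]
18 [(286, 136), (287, 80), (288, 69)]
24 [(286, 131), (287, 79), (288, 70)]
30 [(286, 126), (287, 78), (288, 65)]
36 [(286, 110), (287, 70)]
42 [(266, 167), (268, 235), (286, 106), (287, 70)]
48 [(286, 104), (287, 70)]
54 [(286, 105), (287, 62)]
60 [(286, 94), (287, 68)]
66 [(285, 103), (286, 70)]
72 [(282, 107), (283, 77)]
78 [(279, 118), (280, 76), (281, 61)]
[219, 218, 217, 215, 214, 211, 209, 205, 194, 145, 93, 71, 69, 66, 67, 69, 72, 72, 72, 70]
```

```bash
cat > t.py <<'E'
from h import *; import pickle
c=pickle.load(open("w6.pkl","rb")); im=c["image"]; g=cv2.GaussianBlur(im,(1,5),0).max(2).astype(int)
E=[]
for r in range(4,64,6):
    d=np.abs(g[r,238:256].astype(int)-g[r,236:254]); k=237+d.argmax(); E.append((r,int(k),int(d.max())))
print(E)
s=ctrl.state(); q=rot(s["eef_rot"]); P=s["position"]
def tool(p): return (q.inv().apply(p-P)*1000).round(1)
o,_=ray(c,0,0)
fw=att(c)[:,2]
# hole mask: brown
hsv=cv2.cvtColor(im,cv2.COLOR_BGR2HSV); m=((hsv[...,1]>110)&(hsv[...,0]<25)).astype(np.uint8); m[:155]=0;m[195:]=0;m[:,:200]=0;m[:,310:]=0
cn=max(cv2.findContours(m,0,1)[0],key=cv2.contourArea); e=cv2.fitEllipse(cn); print("hole",e,cv2.boundingRect(cn))
u,v=e[0]; _,r=ray(c,u,v); dep=.026*343.8/max(e[1]); print("depth",dep)
H=o+r*dep/(r@fw); print("hole",H.round(4),tool(H))
x,y,w_,h_=cv2.boundingRect(cn)
for z in(.17,):
    for v in(10,60,79):
        T=onz(c,(286.8-.012*v+E[3][1]-.0*v)/2,v,z); print("axis z=.17",v,T.round(4),tool(T))
E
python3 t.py
```

```text
[(4, 242, 39), (10, 242, 36), (16, 242, 39), (22, 242, 42), (28, 242, 40), (34, 242, 40), (40, 242, 35), (46, 242, 36), (52, 243, 38), (58, 243, 40)]
hole ((253.24403381347656, 172.11766052246094), (12.681224822998047, 68.0851058959961), 90.25310516357422) (219, 165, 69, 15)
depth 0.13128862593904944
hole [ 0.6872 -0.101   0.1851] [ 41.1   3.5 -52.3]
axis z=.17 10 [ 0.6975 -0.0375  0.17  ] [102.6   8.1 -28.6]
axis z=.17 60 [ 0.7    -0.0562  0.17  ] [ 83.7   8.1 -28.7]
axis z=.17 79 [ 0.7009 -0.0637  0.17  ] [ 76.2   8.1 -28.7]
```

```bash
cat > sc.py <<'E'
from h import *; import pickle,sys
c=pickle.load(open(sys.argv[1]+".pkl","rb")); im=c["image"]; hsv=cv2.cvtColor(im,cv2.COLOR_BGR2HSV)
s=ctrl.state(); q=rot(s["eef_rot"]); P=s["position"]
m=((hsv[...,1]>100)&(hsv[...,0]<22)&(hsv[...,2]>60)).astype(np.uint8); m2=np.zeros_like(m); m2[235:270,285:325]=m[235:270,285:325]
cn=max(cv2.findContours(m2,0,1)[0],key=cv2.contourArea); M=cv2.moments(cn); hc=(M['m10']/M['m00'],M['m01']/M['m00']); print("hole px",hc,cv2.boundingRect(cn))
m3=((hsv[...,1]<60)&(hsv[...,2]>150)).astype(np.uint8)
print("pred hole (tool -40,0..)",[np.round(proj(c,P+q.apply([x,y,z])),1).tolist() for x,y,z in((-.04,0,-.035),(-.043,.0036,-.035),(-.043,.0036,-.043))])
tip=np.array([.7009,-.0637,.17]); d=np.array([-.134,.991,0])
print("pred rod",[np.round(proj(c,tip+d*k),1).tolist() for k in(0,.02,.04)],"ext",[np.round(proj(c,tip-d*k),1).tolist() for k in(.03,.08,.12)])
g=im.max(2).astype(int)
for r in range(212,234,3): print(r,g[r,305:350].tolist())
E
python3 sc.py s6
```

```text
hole px (302.3105413105413, 252.994301994302) (298, 249, 10, 9)
pred hole (tool -40,0..) [[302.2, 252.5], [302.8, 252.9], [301.2, 250.6]]
pred rod [[320.2, 229.4], [322.5, 225.6], [324.7, 221.9]] ext [[316.7, 235.3], [310.5, 245.6], [305.3, 254.3]]
212 [46, 51, 52, 48, 49, 45, 42, 39, 32, 25, 20, 19, 15, 17, 27, 34, 39, 58, 98, 128, 138, 164, 205, 227, 228, 217, 190, 149, 115, 101, 99, 98, 100, 100, 99, 101, 103, 100, 101, 105, 110, 113, 115, 118, 123]
215 [32, 31, 29, 29, 35, 35, 31, 22, 19, 17, 17, 17, 18, 20, 21, 20, 25, 40, 74, 137, 198, 226, 229, 221, 199, 163, 129, 113, 105, 102, 98, 100, 100, 101, 101, 102, 101, 100, 98, 101, 110, 111, 106, 101, 101]
218 [27, 23, 19, 12, 13, 13, 15, 18, 15, 17, 19, 19, 18, 21, 24, 37, 68, 122, 187, 221, 229, 224, 205, 171, 136, 119, 120, 119, 117, 113, 108, 103, 102, 100, 102, 103, 110, 106, 102, 110, 114, 116, 118, 115, 109]
221 [57, 41, 35, 30, 23, 18, 20, 40, 57, 51, 32, 22, 22, 35, 59, 108, 178, 219, 229, 226, 209, 178, 137, 116, 115, 117, 117, 119, 116, 114, 108, 105, 103, 102, 104, 105, 111, 106, 99, 111, 116, 116, 116, 117, 111]
224 [90, 61, 52, 43, 36, 23, 16, 17, 22, 21, 21, 34, 57, 100, 170, 215, 228, 227, 213, 185, 145, 98, 87, 102, 114, 118, 119, 117, 115, 114, 107, 104, 102, 103, 102, 105, 108, 101, 110, 117, 118, 118, 116, 115, 105]
227 [106, 88, 52, 23, 15, 11, 13, 18, 32, 44, 55, 74, 113, 179, 219, 230, 220, 193, 152, 105, 77, 75, 94, 113, 117, 118, 116, 116, 116, 114, 108, 104, 103, 104, 103, 102, 103, 98, 110, 117, 117, 117, 116, 112, 94]
230 [68, 38, 17, 15, 13, 15, 12, 16, 41, 106, 162, 175, 156, 133, 120, 114, 105, 86, 75, 70, 71, 77, 98, 113, 115, 116, 115, 114, 114, 114, 108, 101, 103, 100, 104, 107, 105, 106, 114, 117, 117, 117, 115, 106, 87]
233 [180, 170, 125, 60, 19, 13, 13, 14, 16, 22, 62, 130, 184, 205, 196, 158, 104, 79, 74, 72, 80, 97, 111, 115, 115, 116, 112, 114, 115, 113, 106, 102, 104, 102, 106, 103, 99, 109, 117, 117, 117, 117, 111, 97, 81]
```

```bash
python3 -m jog '[0,0,0,0,0.2,0.3,0.3,0,0,0,0,0.45,0.6,0.3,0,0,0,1,0.45,0.6,0.3,0,0,0,2,0.45,0.6,0.3,0,0,0,3,0.45,0.6,0.3,0,0,0,3.8,0.45,0.6,0.3,0,0,0,4.4,0.45,0.6,0.3,0,0,0,5,0.45,0.6,0.3,0,0,0,5,0.45,0.6,0.3]'; python3 go.py .70 -.14 .17 7.7 40; python3 w.py w7;python3 w.py s7 scene; python3 - <<'E'
import cv2,numpy as np
a=cv2.imread("pics/w7.png")[60:250]; b=cv2.imread("pics/s7.png")[170:270,250:370]
a=cv2.resize(a,(800,297)); b=cv2.resize(b,(360,300),interpolation=cv2.INTER_CUBIC)
o=np.zeros((600,800,3),np.uint8);o[:297]=a;o[300:600,:360]=b; cv2.imwrite("pics/m7.png",o)
E
```

```text
time: 8.58
position: [0.7234, -0.0855, 0.1411]
eef_rot: [0.223, 0.619, 0.708, 0.257]
contact_force: [0.3, 0.1, -1.3]
gripper_width: 0.612
turn [-0.27 -0.12 -0.09] shift [-5.08 -0.48 -0.48] | G [ 0.7    -0.0888  0.1696] t 8.58 w 0.612 F [ 0.3  0.1 -1.3] M [-0.1   0.59 -0.02] n 1.2 0.0 j [-0.32  0.55  1.86  1.28  0.3  -1.63]
[ 0.599 -0.032  0.283] [[0.76, -0.03, 0.65], [0.1, -0.98, -0.16], [0.64, 0.19, -0.75]]
[ 1.113 -1.009  0.975] [[0.83, 0.31, -0.45], [0.55, -0.46, 0.69], [0.01, -0.83, -0.56]]
```

View pics/m7.png

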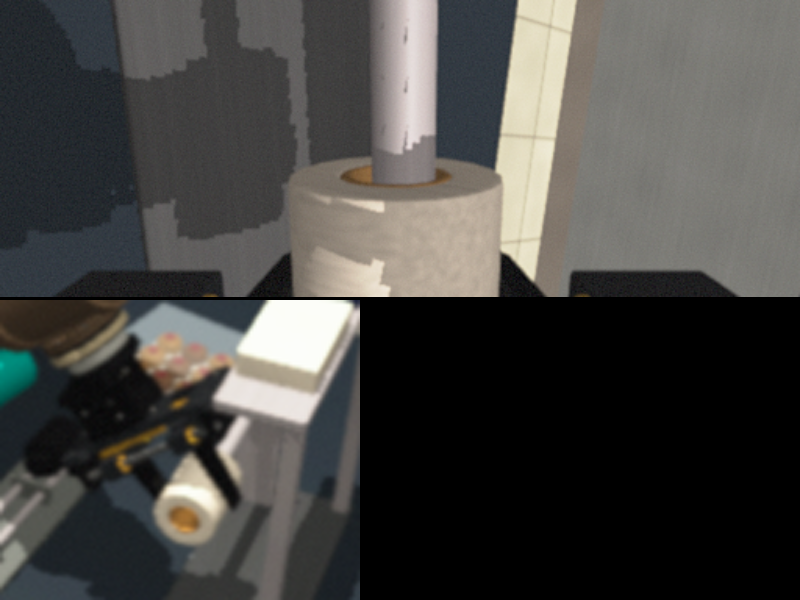

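Wrist view: the rod (columns 372–437 of the enlarged crop) goes into the hole (341–452) with no taper showing and no side force. It sits about 2 mm to the right, so I correct y and advance.

```bash
python3 -m jog '[0,0,0,0,0.15,0,0.3,0,0,0,1,0.15,0,0.3,0,0,0,2,0.15,0,0.3,0,0,0,3,0.15,0,0.3,0,0,0,4,0.15,0,0.3,0,0,0,4,0.15,0,0.3]';python3 go.py .70 -.14 .17 7.7 40; python3 -m jog '[0,0,0,1.5,0,0,0.3,0,0,0,3,0,0,0.3,0,0,0,4.5,0,0,0.3,0,0,0,6,0,0,0.3,0,0,0,7,0,0,0.3,0,0,0,7,0,0,0.3]'; python3 go.py .70 -.14 .17 7.7 40
```

```text
time: 9.18
position: [0.719, -0.0444, 0.1421]
eef_rot: [0.222, 0.619, 0.708, 0.257]
contact_force: [1.2, 0.4, -1.5]
gripper_width: 0.615
turn [-0.29 -0.17 -0.05] shift [-9.21 -0.62 -0.5 ] | G [ 0.6956 -0.0477  0.1705] t 9.18 w 0.615 F [ 1.2  0.4 -1.5] M [-0.12  0.63  0.03] n 2.2 0.0 j [-0.25  0.54  1.89  1.34  0.25 -1.63]
time: 9.68
position: [0.7092, 0.0268, 0.1423]
eef_rot: [0.222, 0.618, 0.709, 0.257]
contact_force: [1.0, 0.3, -1.3]
gripper_width: 0.609
turn [-0.29 -0.26  0.04] shift [-16.41  -0.64  -0.51] | G [0.6858 0.0235 0.1708] t 9.68 w 0.609 F [ 1.   0.3 -1.3] M [-0.16  0.54  0.02] n 3.9 0.1 j [-0.12  0.53  1.92  1.45  0.17 -1.65]
```

```bash
python3 -m jog '[0,0,0,1,0,0,0.3,0,0,0,2,0,0,0.3,0,0,0,3,0,0,0.3,0,0,0,3.8,0,0,0.3,0,0,0,4.2,0,0,0.3,0,0,0,4.4,0,0,0.3,0,0,0,4.4,0,0,0.3]';python3 -m jog '[0,0,0,0.2,0,0,0.3,0,0,0,0.3,0,0,0.3,0,0,0,0.3,0,0,0.3]'; python3 -m jog '[0,0,0,0.2,0,0,0.3,0,0,0,0.3,0,0,0.3,0,0,0,0.3,0,0,0.3]'; python3 -m jog '[0,0,0,0.2,0,0,0.3,0,0,0,0.3,0,0,0.3,0,0,0,0.3,0,0,0.3]'; python3 go.py .70 -.14 .17 7.7 40
```

```text
time: 10.27
position: [0.7031, 0.0709, 0.1425]
eef_rot: [0.222, 0.618, 0.709, 0.257]
contact_force: [0.6, 1.3, -1.0]
gripper_width: 0.61
time: 10.52
position: [0.703, 0.0717, 0.1426]
eef_rot: [0.223, 0.619, 0.708, 0.256]
contact_force: [-1.1, -8.7, -1.2]
gripper_width: 0.61
time: 10.77
position: [0.7029, 0.0715, 0.1427]
eef_rot: [0.225, 0.62, 0.707, 0.254]
contact_force: [-1.3, -14.6, -0.8]
gripper_width: 0.613
time: 11.02
position: [0.7029, 0.0713, 0.1427]
eef_rot: [0.227, 0.621, 0.706, 0.252]
contact_force: [-0.9, -14.7, 0.3]
gripper_width: 0.612
turn [-0.31  0.69 -0.11] shift [-20.9   -0.6   -0.14] | G [0.6794 0.0685 0.1712] t 11.02 w 0.612 F [ -0.9 -14.7   0.3] M [-1.87  0.62 -1.1 ] n 5.0 0.1 j [-0.03  0.52  1.93  1.53  0.09 -1.65]
```

```bash
python3 -m jog '[0,0,0,0,0,0,1,0,0,0,0,0,0,1,0,0,0,0,0,0,1,0,0,0,0,0,0,1,0,0,0,0,0,0,1,0,0,0,0,0,0,1,0,0,0,0,0,-2,1,0,0,0,0,0,-6,1,0,0,0,0,0,-10,1,0,0,0,0,0,-14,1]'; python3 go.py .475 -.19 .24 3.6 0; python3 w.py w8 top; python3 - <<'E'
import cv2
im=cv2.imread("pics/w8.png")[110:150,195:275]; print(im.max(2)[20:34,5:70:3].tolist())
E
```

```text
time: 11.85
position: [0.6492, 0.0666, 0.2094]
eef_rot: [0.226, 0.62, 0.707, 0.254]
contact_force: [-0.6, 1.3, 0.0]
gripper_width: 1.002
turn [39.73 -1.03  3.68] shift [-23.22 -16.29 -12.56] | G [0.6257 0.0637 0.2379] t 11.85 w 1.002 F [-0.6  1.3  0. ] M [-0.16  0.4   0.02] n 7.4 5.6 j [-0.05  0.35  1.99  0.79  0.15 -0.92]
[ 0.354 -0.058  1.295] [[0.02, -0.99, 0.16], [-1.0, -0.02, -0.0], [0.0, -0.16, -0.99]]
[[74, 135, 74, 81, 103, 117, 112, 125, 82, 229, 233, 76, 76, 76, 77, 76, 84, 83, 83, 106, 104, 107], [69, 149, 109, 167, 80, 45, 47, 46, 46, 236, 237, 73, 75, 76, 82, 80, 101, 108, 121, 128, 125, 106], [166, 109, 48, 44, 46, 48, 50, 53, 57, 238, 239, 78, 80, 82, 107, 117, 128, 141, 175, 193, 190, 107], [83, 42, 42, 50, 53, 56, 59, 63, 58, 238, 240, 106, 110, 124, 136, 168, 192, 202, 207, 217, 211, 106], [49, 53, 55, 57, 62, 64, 75, 69, 59, 232, 240, 135, 156, 189, 201, 207, 217, 222, 217, 201, 202, 106], [54, 57, 70, 61, 62, 62, 101, 66, 63, 230, 240, 203, 208, 218, 224, 221, 215, 212, 202, 156, 167, 105], [61, 59, 98, 59, 59, 61, 69, 73, 61, 227, 240, 224, 223, 217, 211, 202, 188, 175, 160, 150, 114, 104], [56, 61, 70, 62, 59, 62, 60, 91, 58, 226, 240, 204, 198, 186, 173, 158, 148, 131, 119, 98, 105, 106], [59, 67, 59, 57, 57, 58, 63, 69, 63, 220, 240, 161, 155, 146, 130, 112, 96, 102, 105, 104, 107, 106], [64, 96, 59, 54, 58, 59, 60, 60, 60, 177, 240, 133, 109, 98, 104, 103, 105, 104, 108, 105, 105, 104], [65, 75, 59, 60, 61, 60, 61, 60, 62, 148, 239, 112, 102, 101, 102, 103, 106, 99, 108, 105, 105, 106], [67, 56, 59, 57, 59, 62, 59, 60, 59, 125, 236, 126, 100, 104, 100, 99, 100, 75, 106, 106, 105, 106], [76, 58, 57, 59, 58, 59, 58, 59, 57, 130, 233, 122, 95, 96, 76, 74, 75, 75, 102, 108, 107, 105], [59, 59, 57, 58, 57, 57, 58, 60, 53, 143, 225, 120, 71, 74, 73, 72, 72, 74, 100, 107, 107, 106]]
```

```bash
python3 -m jog '[7,0,0.5,-2,-3,-2.5,1,14,0,1,-5,-5.5,-5,1,21,-0.5,2,-8,-8,-7.5,1,28,-0.8,2.8,-11.5,-10.5,-10,1,35,-1,3.3,-15,-13,-12,1,39.7,-1,3.7,-18.5,-15.5,-12.6,1,39.7,-1,3.7,-22,-16.3,-12.6,1,39.7,-1,3.7,-23.5,-16.3,-12.6,1,39.7,-1,3.7,-23.5,-16.3,-12.6,1,39.7,-1,3.7,-23.5,-16.3,-12.6,1]'; python3 w.py w9; sed -i 's/w5.pkl/w9.pkl/;s/range(90,240,1)/range(60,235)/;s/(150,160,170,180)/(120,150,160,170,180,190,200,210)/' e.py; python3 e.py; python3 go.py .475 -.19 .24 3.6 0
```

```text
time: 12.73
position: [0.4726, -0.1968, 0.2062]
eef_rot: [0.001, 0.685, 0.728, 0.001]
contact_force: [-0.4, 0.2, 0.7]
gripper_width: 1.0
[ 0.469 -0.127  0.39 ] [[1.0, 0.06, 0.02], [0.06, -0.97, -0.25], [0.0, 0.25, -0.97]]
240 [(107, 170), (142, 210), (143, 225), (196, 218), (204, 159), (205, 130), (206, 105), (207, 84), (208, 130), (209, 220), (210, 238), (213, 191), (214, 128), (215, 96), (216, 93)]
250 [(69, 170), (70, 185), (73, 156), (74, 144), (101, 155), (105, 127), (137, 179), (138, 192), (140, 168), (142, 215), (143, 238), (144, 240), (197, 220), (198, 180), (199, 145), (200, 133), (202, 106), (203, 82), (208, 137), (209, 225), (210, 240), (213, 192), (214, 123), (215, 94), (216, 91)]
260 [(73, 171), (74, 145), (75, 143), (101, 159), (105, 130), (137, 180), (138, 196), (140, 173), (142, 218), (143, 239), (144, 243), (199, 202), (200, 148), (201, 127), (202, 110), (203, 81), (204, 85), (208, 141), (209, 227), (210, 240), (213, 193), (214, 122), (215, 98), (216, 90)]
120 [(215, 103), (216, 130), (217, 143), (240, 171), (241, 184), (242, 200), (243, 209), (245, 181), (246, 165),
[... 548 characters left out ...]
3), (218, 226), (219, 237), (288, 228), (295, 198), (296, 125), (297, 96), (298, 93)]
190 [(217, 139), (218, 215), (219, 236), (295, 182), (296, 109), (297, 93)]
200 [(218, 176), (219, 232), (220, 236), (237, 170), (238, 160), (240, 199), (241, 236), (242, 246), (248, 185), (249, 139), (250, 133), (265, 176), (266, 226), (267, 243), (273, 203), (274, 149), (275, 133), (281, 195), (282, 228), (283, 232), (295, 171), (296, 99), (297, 92)]
210 [(234, 186), (235, 237), (236, 242), (280, 141), (281, 94), (282, 92)]
turn [ 0.21 -0.05 -0.15] shift [0.47 0.22 0.35] | G [ 0.473  -0.1949  0.2434] t 12.78 w 1.003 F [-0.1  0.3  0.1] M [-0.02  0.06  0.02] n 0.1 0.0 j [-0.52  0.32  1.83  0.    0.99 -0.58]
```

```bash
python3 - <<'E'
from h import *; import pickle
c=pickle.load(open("w9.pkl","rb"))
for a in((257.4,160,.054),(227.5,160,.054),(287.3,160,.054),(257,141.5,.084),(257,199,.084)): print(onz(c,*a).round(4))
E
python3 go.py .4745 -.187 .0545 3.6 0
```

```text
[ 0.4775 -0.1845  0.054 ]
[ 0.448  -0.1862  0.054 ]
[ 0.507  -0.1827  0.054 ]
[ 0.4753 -0.1628  0.084 ]
[ 0.4787 -0.2159  0.084 ]
turn [ 0.21 -0.05 -0.15] shift [ 0.76  0.12 18.9 ] | G [ 0.473  -0.1949  0.2434] t 12.78 w 1.003 F [-0.1  0.3  0.1] M [-0.02  0.06  0.02] n 4.5 0.0 j [-0.52  0.32  1.83  0.    0.99 -0.58]
```

```bash
python3 -m jog '[0,0,0,0.5,0.1,4,1,0,0,0,0.5,0.1,8,1,0,0,0,0.5,0.1,12,1,0,0,0,0.5,0.1,15.5,1,0,0,0,0.5,0.1,18,1,0,0,0,0.5,0.1,18.9,1,0,0,0,0.5,0.1,18.9,1,0,0,0,0.5,0.1,18.9,0.3,0,0,0,0.5,0.1,18.9,0.3,0,0,0,0.5,0.1,18.9,0.3]' 30;  python3 -m jog '[0,0,0,0,0,0,0.3,0,0,0,0,0,0,0.3,0,0,0,0,0,0,0.3,0,0,0,0,0,0,0.3,0,0,0,0,0,0,0.3]'; python3 go.py .60 -.16 .20 7.7 40
```

```text
time: 13.62
position: [0.4753, -0.1898, 0.019]
eef_rot: [0.002, 0.685, 0.728, 0.002]
contact_force: [0.2, -0.6, 0.5]
gripper_width: 0.845
time: 14.03
position: [0.4763, -0.1902, 0.0198]
eef_rot: [0.004, 0.685, 0.728, 0.002]
contact_force: [2.8, 1.1, 8.2]
gripper_width: 0.613
turn [-39.51   1.6   -4.03] shift [  2.42  15.03 -15.06] | G [ 0.476  -0.1902  0.0568] t 14.03 w 0.613 F [2.8 1.1 8.2] M [ 0.   -0.39 -0.04] n 5.1 5.6 j [-0.51  0.6   2.    0.01  0.53 -0.58]
```

```bash
python3 -m jog '[0,0,0,0,0,-2,0.3,0,0,0,0,0,-5,0.3,0,0,0,0,0,-9,0.3,0,0,0,0,0,-13,0.3,0,0,0,0,0,-17,0.3,0,0,0,0,0,-17,0.3]'; python3 go.py .7075 -.14 .171 7.7 40
```

```text
time: 14.53
position: [0.4769, -0.1911, 0.1965]
eef_rot: [0.008, 0.685, 0.728, 0.004]
contact_force: [1.2, -0.1, -1.2]
gripper_width: 0.613
turn [-39.04   1.91  -3.9 ] shift [ 3.92 25.61  5.79] | G [ 0.4762 -0.1908  0.2335] t 14.53 w 0.613 F [ 1.2 -0.1 -1.2] M [-0.11  0.08  0.04] n 6.4 5.5 j [-0.51  0.33  1.85  0.    0.94 -0.57]
```

```bash
python3 -m jog '[-7,0,-0.6,0,3,0.3,0.3,-14,0.6,-1.2,0.5,6.5,1,0.3,-21,1,-2,1,10,2,0.3,-28,1.4,-2.8,1.5,14,3,0.3,-35,1.7,-3.5,2,18,4,0.3,-39,1.9,-3.9,2.5,22,5,0.3,-39,1.9,-3.9,3,25,5.8,0.3,-39,1.9,-3.9,3.9,25.6,5.8,0.3,-39,1.9,-3.9,3.9,25.6,5.8,0.3,-39,1.9,-3.9,3.9,25.6,5.8,0.3]'; python3 w.py w10; python3 go.py .7084 -.14 .171 7.7 40;  sed 's/w6.pkl/w10.pkl/' t.py > t10.py; sed -i 's/m\[:155\]=0;m\[195:\]=0/m[:160]=0;m[230:]=0/' t10.py; python3 t10.py
```

```text
time: 15.37
position: [0.7328, -0.1357, 0.1399]
eef_rot: [0.224, 0.618, 0.708, 0.257]
contact_force: [-1.0, 0.2, -1.6]
gripper_width: 0.613
[ 0.608 -0.082  0.282] [[0.76, -0.03, 0.65], [0.1, -0.98, -0.16], [0.64, 0.19, -0.74]]
turn [-0.18 -0.08  0.02] shift [-0.08  0.18 -0.14] | G [ 0.7079 -0.1393  0.1688] t 15.42 w 0.61 F [-0.7 -0.3 -1.8] M [-0.17  0.58  0.01] n 0.1 0.0 j [-0.4   0.58  1.81  1.21  0.36 -1.61]
[(4, 241, 32), (10, 242, 17), (16, 242, 16), (22, 241, 16), (28, 241, 17), (34, 243, 19), (40, 242, 27), (46, 242, 17), (52, 242, 16), (58, 243, 17)]
hole ((252.98541259765625, 200.9270782470703), (18.108930587768555, 65.87660217285156), 89.94239044189453) (220, 192, 67, 19)
depth 0.13569005846029766
hole [ 0.6961 -0.1094  0.1816] [ 31.2   2.3 -51.7]
axis z=.17 10 [ 0.7015 -0.0352  0.17  ] [104.    6.6 -32.9]
axis z=.17 60 [ 0.704  -0.0535  0.17  ] [ 85.5   6.6 -32.9]
axis z=.17 79 [ 0.705  -0.0608  0.17  ] [ 78.2   6.6 -32.9]
```

```bash
python3 -m jog '[0,0,0,0,0.15,-0.1,0.3,0,0,0,1,0.15,-0.1,0.3,0,0,0,2.5,0.15,-0.1,0.3,0,0,0,4,0.15,-0.1,0.3,0,0,0,5,0.15,-0.1,0.3,0,0,0,5.8,0.15,-0.1,0.3,0,0,0,6.5,0.15,-0.1,0.3,0,0,0,6.5,0.15,-0.1,0.3]'; python3 w.py w11;  python3 go.py .7084 -.14 .171 7.7 40; python3 - <<'E'
import cv2,numpy as np
a=cv2.imread("pics/w11.png")[20:270]
cv2.imwrite("pics/m11.png",cv2.resize(a,(800,391)))
E
```

```text
time: 16.08
position: [0.7229, -0.0698, 0.1424]
eef_rot: [0.223, 0.618, 0.709, 0.257]
contact_force: [0.2, 0.3, -1.2]
gripper_width: 0.614
[ 0.598 -0.017  0.284] [[0.76, -0.03, 0.65], [0.1, -0.98, -0.16], [0.64, 0.19, -0.74]]
turn [-0.17 -0.11  0.07] shift [-6.67  0.01 -0.04] | G [ 0.6996 -0.074   0.1708] t 16.13 w 0.612 F [-0.6 -0.6 -0.2] M [-0.13  0.46  0.02] n 1.6 0.0 j [-0.29  0.55  1.87  1.3   0.28 -1.63]
```

View pics/m11.png

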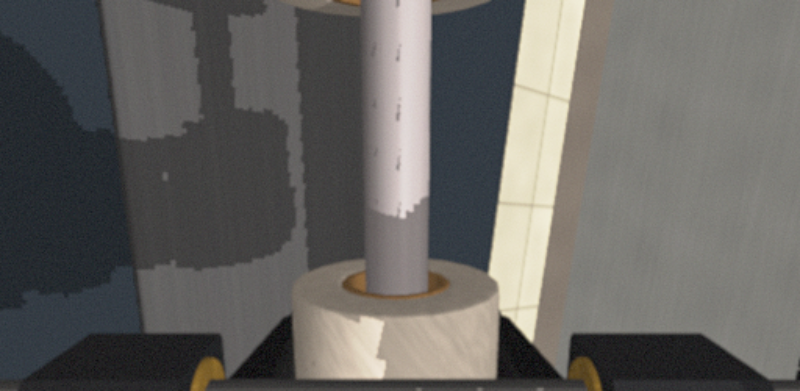

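Wrist view: the rod (366–429) is centred in the narrow roll's hole (342–448), and the wide roll is visible further on at the top.

```bash
python3 -m jog '[0,0,0,1,0,0,0.3,0,0,0,2,0,0,0.3,0,0,0,3,0,0,0.3,0,0,0,4.5,0,0,0.3,0,0,0,6,0,0,0.3,0,0,0,7,0,0,0.3,0,0,0,7,0,0,0.3]';python3 -m jog '[0,0,0,0.3,0,0,0.3,0,0,0,0.6,0,0,0.3,0,0,0,0.6,0,0,0.3]'; python3 -m jog '[0,0,0,0.2,0,0,0.3,0,0,0,0.4,0,0,0.3,0,0,0,0.4,0,0,0.3]'; python3 -m jog '[0,0,0,0.2,0,0,0.3,0,0,0,0.4,0,0,0.3,0,0,0,0.4,0,0,0.3]'; python3 go.py .70 -.14 .17 7.7 40
```

```text
time: 16.72
position: [0.7131, 0.001, 0.1424]
eef_rot: [0.223, 0.617, 0.709, 0.257]
contact_force: [-0.9, 0.5, -1.3]
gripper_width: 0.614
time: 16.97
position: [0.7125, 0.0059, 0.1425]
eef_rot: [0.224, 0.618, 0.709, 0.257]
contact_force: [0.7, -3.0, -0.8]
gripper_width: 0.612
time: 17.22
position: [0.7125, 0.006, 0.1425]
eef_rot: [0.226, 0.62, 0.707, 0.254]
contact_force: [0.6, -17.0, -1.9]
gripper_width: 0.61
time: 17.47
position: [0.7125, 0.0061, 0.1425]
eef_rot: [0.229, 0.621, 0.706, 0.252]
contact_force: [1.4, -17.9, -2.5]
gripper_width: 0.61
turn [-0.18  0.81 -0.1 ] shift [-14.32  -0.66  -0.25] | G [0.6889 0.0034 0.171 ] t 17.47 w 0.61 F [  1.4 -17.9  -2.5] M [-2.24  0.6  -1.43] n 3.4 0.1 j [-0.15  0.53  1.91  1.44  0.17 -1.66]
```

```bash
python3 -m jog '[0,0,0,0,0,0,1,0,0,0,0,0,0,1,0,0,0,0,0,0,1,0,0,0,0,0,0,1,0,0,0,0,0,0,1,0,0,0,0,0,0,1,0,0,0,0,0,-2,1,0,0,0,0,0,-6,1,0,0,0,0,0,-10,1,0,0,0,0,0,-14,1]'; python3 go.py .463 .025 .24 3.6 0
```

```text
time: 18.3
position: [0.6265, -0.0035, 0.2446]
eef_rot: [0.228, 0.622, 0.706, 0.251]
contact_force: [0.4, 0.2, 0.3]
gripper_width: 0.999
turn [39.67 -0.67  3.54] shift [  4.89 -14.85  -6.96] | G [ 0.603  -0.0062  0.2731] t 18.3 w 0.999 F [0.4 0.2 0.3] M [-0.07  0.42 -0.04] n 4.1 5.6 j [-0.2   0.27  2.    0.79  0.28 -1.03]
```

```bash
python3 -m jog '[7,0,0.5,1,-2.5,-1.5,1,14,0,1,2,-5,-3,1,21,-0.4,2,3,-8,-4.5,1,28,-0.5,2.7,4,-11,-6,1,35,-0.7,3.2,4.9,-14,-7,1,39.7,-0.7,3.5,4.9,-14.9,-7,1,39.7,-0.7,3.5,4.9,-14.9,-7,1,39.7,-0.7,3.5,4.9,-14.9,-7,1,39.7,-0.7,3.5,4.9,-14.9,-7,1]' 30; python3 w.py w12; python3 go.py .463 .033 .049 3.6 0; cat > k.py <<'E'
from h import *; import pickle
c=pickle.load(open("w12.pkl","rb")); g=cv2.GaussianBlur(c["image"],(3,3),0).max(2).astype(int)
m=(g<62).astype(np.uint8); m[:,:205]=0;m[:,310:]=0;m[232:]=0
n,l,st,ce=cv2.connectedComponentsWithStats(m); print([s.tolist() for s in st[1:] if s[4]>150])
for col in(245,252,260): print(col,[(r,int(g[r,col])) for r in range(60,235) if abs(g[r,col]-g[r-2,col])>18])
for r in range(100,226,12): print(r,[(k,int(g[r,k])) for k in range(200,310) if abs(g[r,k]-g[r,k-2])>22])
E
python3 k.py
```

```text
time: 19.05
position: [0.463, 0.0254, 0.2026]
eef_rot: [0.001, 0.684, 0.729, 0.0]
contact_force: [0.4, 0.4, 0.4]
gripper_width: 1.002
[0.459 0.095 0.387] [[1.0, 0.06, 0.02], [0.06, -0.97, -0.25], [0.0, 0.25, -0.97]]
turn [0.09 0.01 0.07] shift [ 0.77  0.08 19.06] | G [0.4623 0.0253 0.2396] t 19.1 w 0.997 F [-0.6  0.1 -0.2] M [-0.08  0.05 -0.06] n 4.6 0.0 j [-0.09  0.26  1.94  0.    0.94 -0.15]
[[227, 133, 49, 76, 2538]]
245 [(95, 100), (96, 134), (97, 155), (98, 160), (131, 133), (132, 90), (133, 55), (134, 41), (170, 72), (171, 82), (197, 71), (198, 64), (210, 116), (211, 182), (212, 220), (213, 219)]
252 [(95, 101), (96, 135), (97, 156), (98, 162), (131, 130), (132, 88), (133, 56), (134, 47), (173, 80), (174, 89), (211, 136), (212, 196), (213, 227), (214, 235)]
260 [(95, 101), (96, 136), (97, 157), (98, 163), (104, 144), (131, 129), (132, 91), (133, 54), (134, 38), (209, 85), (210, 148), (211, 210), (212, 233), (213, 229)]
100 [(209, 112), (210, 147), (211, 164), (293, 121), (294, 85), (295, 71)]
112 [(209, 102), (210, 135), (211, 157), (212, 165), (235, 190), (236, 205), (237, 216
[... 1219 characters left out ...]
229, 47), (230, 46), (275, 104), (276, 183), (277, 232), (278, 242), (291, 170), (292, 119), (293, 101)]
196 [(212, 154), (213, 211), (214, 238), (215, 242), (235, 198), (236, 168), (237, 121), (238, 76), (239, 57), (265, 89), (266, 144), (267, 184), (268, 200), (269, 215), (270, 232), (271, 240), (290, 208), (291, 152), (292, 112), (293, 101)]
208 [(213, 170), (214, 219), (215, 238), (229, 193), (230, 172), (231, 167), (238, 144), (239, 110), (240, 79), (241, 63), (263, 92), (264, 121), (265, 152), (266, 170), (267, 176), (275, 220), (276, 235), (290, 182), (291, 128), (292, 103), (293, 99)]
220 [(213, 157), (214, 213), (215, 238), (216, 240), (243, 216), (290, 169), (291, 119), (292, 101)]
```

```bash
python3 - <<'E'
from h import *; import pickle
c=pickle.load(open("w12.pkl","rb"))
for a in((251.7,160,.049),(226.8,160,.049),(276.5,160,.049),(251.5,132,.024),(251.5,132,.074),(252,192,.074),(252,210.5,.064)): print(onz(c,*a).round(4))
E
```

```text
[0.462 0.037 0.049]
[0.4373 0.0355 0.049 ]
[0.4865 0.0386 0.049 ]
[0.4601 0.0622 0.024 ]
[0.46   0.0668 0.074 ]
[0.464  0.0109 0.074 ]
[ 0.4653 -0.0106  0.064 ]
```

```bash
python3 -m jog '[0,0,0,0.9,-0.25,4,1,0,0,0,0.9,-0.25,8,1,0,0,0,0.9,-0.25,12,1,0,0,0,0.9,-0.25,15.5,1,0,0,0,0.9,-0.25,18,1,0,0,0,0.9,-0.25,19,1,0,0,0,0.9,-0.25,19,1,0,0,0,0.9,-0.25,19,0.3,0,0,0,0.9,-0.25,19,0.3,0,0,0,0.9,-0.25,19,0.3]' 30;  python3 -m jog '[0,0,0,0,0,0,0.2,0,0,0,0,0,0,0.2,0,0,0,0,0,0,0.2,0,0,0,0,0,0,0.2,0,0,0,0,0,0,0.2,0,0,0,0,0,0,0.2,0,0,0,0,0,0,0.2]'; python3 go.py .459 .034 .20 3.6 0
```

```text
time: 19.93
position: [0.4602, 0.034, 0.0138]
eef_rot: [0.002, 0.684, 0.729, 0.001]
contact_force: [-0.0, -0.1, -0.1]
gripper_width: 0.844
time: 20.52
position: [0.4609, 0.034, 0.0141]
eef_rot: [0.002, 0.684, 0.729, 0.002]
contact_force: [3.5, 0.5, 3.2]
gripper_width: 0.512
turn [0.34 0.04 0.07] shift [  0.    -0.1  -14.89] | G [0.4607 0.034  0.0511] t 20.52 w 0.512 F [3.5 0.5 3.2] M [-0.02 -0.51  0.05] n 3.6 0.0 j [-0.07  0.58  2.13  0.    0.43 -0.13]
```

```bash
python3 -m jog '[0,0,0,0,0,-2,0.2,0,0,0,0,0,-5,0.2,0,0,0,0,0,-9,0.2,0,0,0,0,0,-13,0.2,0,0,0,-4,0,-16,0.2,0,0,0,-8,0,-17,0.2,0,0,0,-12,0,-17,0.2,0,0,0,-15,1,-17,0.2,0,0,0,-16,2,-17,0.2,0,0,0,-16,2,-17,0.2]'; python3 go.py .7070 -.13 .1705 7.7 40
```

```text
time: 21.35
position: [0.4909, -0.1268, 0.1839]
eef_rot: [0.002, 0.685, 0.728, 0.002]
contact_force: [0.0, 0.9, -2.1]
gripper_width: 0.515
turn [-39.66   1.52  -4.02] shift [-1.45 23.9   4.31] | G [ 0.4907 -0.1268  0.2209] t 21.35 w 0.515 F [ 0.   0.9 -2.1] M [-0.07  0.12  0.01] n 5.8 5.6 j [-0.38  0.34  1.87  0.    0.92 -0.45]
```

```bash
python3 -m jog '[-7,0,-0.6,-0.5,3,0.3,0.2,-14,0.5,-1.2,-1,6.5,0.8,0.2,-21,0.8,-2,-1.4,10,1.4,0.2,-28,1.1,-2.8,-1.4,14,2.2,0.2,-35,1.3,-3.5,-1.4,18,3,0.2,-39.7,1.5,-4,-1.4,21,3.8,0.2,-39.7,1.5,-4,-1.4,23,4.3,0.2,-39.7,1.5,-4,-1.4,23.9,4.3,0.2,-39.7,1.5,-4,-1.4,23.9,4.3,0.2,-39.7,1.5,-4,-1.4,23.9,4.3,0.2]'; python3 go.py .7070 -.13 .1705 7.7 40; python3 w.py w13; python3 - <<'E'
import cv2
a=cv2.imread("pics/w13.png")[0:270,130:390]
cv2.imwrite("pics/m13.png",cv2.resize(a,(578,600),interpolation=cv2.INTER_CUBIC))
E
```

```text
time: 22.18
position: [0.7306, -0.1247, 0.1402]
eef_rot: [0.224, 0.618, 0.708, 0.257]
contact_force: [-0.2, -0.3, -0.7]
gripper_width: 0.517
turn [-0.12 -0.12 -0.02] shift [-0.21  0.1  -0.17] | G [ 0.7071 -0.128   0.1686] t 22.18 w 0.517 F [-0.2 -0.3 -0.7] M [-0.17  0.54  0.02] n 0.1 0.0 j [-0.38  0.57  1.82  1.23  0.34 -1.62]
[ 0.606 -0.071  0.282] [[0.76, -0.03, 0.65], [0.1, -0.98, -0.16], [0.64, 0.19, -0.74]]
```

View pics/m13.png

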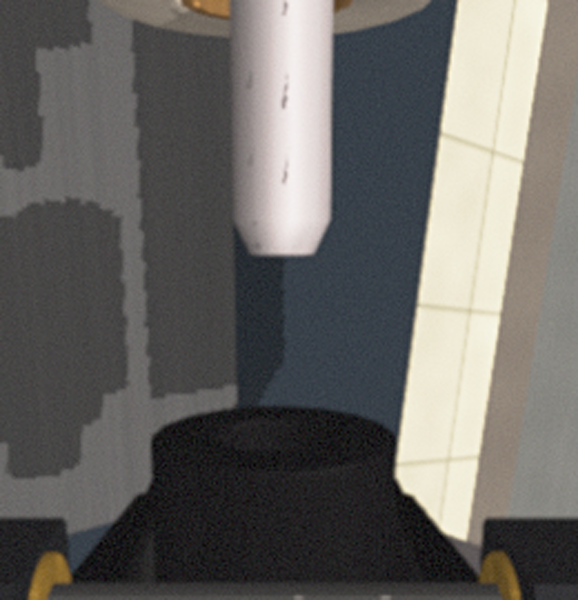

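Wrist view: the cap faces the spindle, with its collar at 152–397 and the rod at 232–331. The rod is about 1.3 mm to the tool's +y, and the gap is about 37 mm. I'll shift, advance and read the forces.

```bash
python3 -m jog '[0,0,0,0,0.12,-0.17,0.2,0,0,0,1,0.12,-0.17,0.2,0,0,0,2,0.12,-0.17,0.2,0,0,0,2.8,0.12,-0.17,0.2,0,0,0,3.3,0.12,-0.17,0.2,0,0,0,3.3,0.12,-0.17,0.2]'; python3 go.py .7 -.09 .1705 7.7 40; python3 -m jog '[0,0,0,0.4,0,0,0.2,0,0,0,0.8,0,0,0.2,0,0,0,0.8,0,0,0.2]'; python3 go.py .7 -.09 .1705 7.7 40;python3 -m jog '[0,0,0,0.3,0,0,0.2,0,0,0,0.6,0,0,0.2,0,0,0,0.6,0,0,0.2]'; python3 go.py .7 -.08 .1705 7.7 40
```

```text
time: 22.73
position: [0.7248, -0.0905, 0.1434]
eef_rot: [0.224, 0.618, 0.709, 0.258]
contact_force: [0.8, 0.5, -1.4]
gripper_width: 0.504
turn [-0.12 -0.16  0.07] shift [ 0.38 -0.14  0.05] | G [ 0.7013 -0.0938  0.1718] t 22.73 w 0.504 F [ 0.8  0.5 -1.4] M [-0.14  0.46 -0.05] n 0.1 0.0 j [-0.33  0.55  1.85  1.27  0.31 -1.62]
time: 22.98
position: [0.7235, -0.0819, 0.1434]
eef_rot: [0.223, 0.618, 0.709, 0.258]
contact_force: [-0.5, 0.4, -0.7]
gripper_width: 0.51
turn [-0.12 -0.19  0.09] shift [-0.49 -0.13  0.05] | G [ 0.7001 -0.0852  0.1718] t 22.98 w 0.51 F [-0.5  0.4 -0.7] M [-0.15  0.48 -0.02] n 0.1 0.0 j [-0.31  0.55  1.86  1.28  0.3  -1.63]
time: 23.23
position: [0.7226, -0.0755, 0.1433]
eef_rot: [0.223, 0.618, 0.709, 0.258]
contact_force: [-0.0, 0.6, -0.6]
gripper_width: 0.513
turn [-0.13 -0.21  0.09] shift [-0.15 -0.02  0.14] | G [ 0.6991 -0.0788  0.1717] t 23.23 w 0.513 F [-0.   0.6 -0.6] M [-0.13  0.46  0.01] n 0.0 0.0 j [-0.3   0.55  1.87  1.29  0.29 -1.63]
```

```bash
python3 -m jog '[0,0,0,0.5,0,0,0.2,0,0,0,1,0,0,0.2,0,0,0,1,0,0,0.2]'; python3 go.py .7 -.09 .1705 7.7 40; python3 -m jog '[0,0,0,0.5,0,0,0.2,0,0,0,1,0,0,0.2,0,0,0,1,0,0,0.2]'; python3 go.py .7 -.09 .1705 7.7 40;python3 -m jog '[0,0,0,0.3,0,0,0.2,0,0,0,0.6,0,0,0.2,0,0,0,0.6,0,0,0.2]'; python3 -m jog '[0,0,0,0.3,0,0,0.2,0,0,0,0.5,0,0,0.2,0,0,0,0.5,0,0,0.2]'; python3 go.py .7 -.08 .1705 7.7 40
```

```text
time: 23.48
position: [0.721, -0.0646, 0.1433]
eef_rot: [0.223, 0.617, 0.709, 0.258]
contact_force: [-0.1, -0.5, -0.7]
gripper_width: 0.512
turn [-0.15 -0.24  0.11] shift [-2.24 -0.11  0.05] | G [ 0.6975 -0.0679  0.1717] t 23.48 w 0.512 F [-0.1 -0.5 -0.7] M [-0.17  0.52 -0.02] n 0.5 0.0 j [-0.29  0.54  1.87  1.31  0.28 -1.63]
time: 23.73
position: [0.7194, -0.0536, 0.1433]
eef_rot: [0.223, 0.617, 0.709, 0.258]
contact_force: [-0.0, 0.1, -1.0]
gripper_width: 0.512
turn [-0.16 -0.29  0.14] shift [-3.35 -0.1   0.05] | G [ 0.6959 -0.0569  0.1717] t 23.73 w 0.512 F [-0.   0.1 -1. ] M [-0.16  0.54 -0.06] n 0.8 0.0 j [-0.27  0.54  1.88  1.33  0.27 -1.64]
time: 23.98
position: [0.7184, -0.0471, 0.1433]
eef_rot: [0.223, 0.617, 0.709, 0.258]
contact_force: [-0.0, -0.4, -1.4]
gripper_width: 0.509
time: 24.23
position: [0.7183, -0.0461, 0.1434]
eef_rot: [0.226, 0.619, 0.708, 0.256]
contact_force: [1.1, -18.4, -3.3]
gripper_width: 0.515
turn [-0.15  0.19  0.06] shift [-3.11 -0.    0.18] | G [ 0.6948 -0.0492  0.1719] t 24.23 w 0.515 F [  1.1 -18.4  -3.3] M [-2.51  0.63 -1.75] n 0.7 0.0 j [-0.25  0.54  1.89  1.35  0.25 -1.64]
```

```bash
python3 -m jog '[0,0,0,0.2,0,0,0.2,0,0,0,0.4,0,0,0.2,0,0,0,0.4,0,0,0.2]'; python3 -m jog '[0,0,0,0,0,0,1,0,0,0,0,0,0,1,0,0,0,0,0,0,1,0,0,0,0,0,0,1,0,0,0,0,0,0,1,0,0,0,0,0,0,1,0,0,0,0,0,-2,1,0,0,0,0,0,-6,1,0,0,0,0,0,-10,1,0,0,0,0,0,-14,1]'; python3 -m jog '[0,0,0,0,-4,-1,1,0,0,0,0,-8,-2,1,0,0,0,0,-12,-3,1,0,0,0,0,-15,-4,1,0,0,0,0,-15,-4,1,0,0,0,0,-15,-4,1]'; python3 w.py w14 top; python3 w.py s14 scene; python3 - <<'E'
from h import *; import pickle
t=pickle.load(open("w14.pkl","rb")); c0=pickle.load(open("c0.pkl","rb"))
g=t["image"].max(2).astype(int)
root=np.array([.6764,.109,.17]); d=np.array([.1345,-.991,0])
print("pred cols", {k:np.round(proj(t,root+d*s+[0,0,h]),1).tolist() for k,s,h in(("root",0,.03),("w|n",.08,.03),("n|c",.13,.03),("c|knob",.188,.025),("knobend",.206,.015))})
for off in(-2,0,3): print(off,[(u,int(g[int(round(162.9-.11426*u+off)),u])) for u in range(202,278,2)])
diff=cv2.absdiff(c0["top"]["image"],t["image"]).max(2); m=(diff>40).astype(np.uint8)
for n,(y0,y1,x0,x1) in dict(pack=(168,228,132,182),gift=(113,162,312,373),jar=(168,196,358,390)).items(): print(n,int(m[y0:y1,x0:x1].sum()))
s=pickle.load(open("s14.pkl","rb")); g=s["image"].max(2).astype(int)
print("scene pred", {k:np.round(proj(s,root+d*x),1).tolist() for k,x in(("w",.04),("n",.105),("c",.159),("knobend",.206))})
print("w,n,c",[s["image"][int(v),int(u)].tolist() for u,v in(proj(s,root+d*.105+[0,-0.0,.02]),proj(s,root+d*.159),proj(s,root+d*.206))])
E
python3 go.py .5 0 .3 7.7 40
```

```text
time: 24.48
position: [0.7182, -0.046, 0.1435]
eef_rot: [0.228, 0.62, 0.706, 0.253]
contact_force: [1.6, -17.4, -3.6]
gripper_width: 0.507
time: 25.32
position: [0.6277, -0.0563, 0.2513]
eef_rot: [0.228, 0.621, 0.707, 0.253]
contact_force: [2.3, -0.0, 0.9]
gripper_width: 0.999
time: 25.82
position: [0.4837, -0.0739, 0.1842]
eef_rot: [0.226, 0.62, 0.708, 0.251]
contact_force: [0.6, -0.0, 0.8]
gripper_width: 1.003
[ 0.354 -0.058  1.295] [[0.02, -0.99, 0.16], [-1.0, -0.02, -0.0], [0.0, -0.16, -0.99]]
[ 1.113 -1.009  0.975] [[0.83, 0.31, -0.45], [0.55, -0.46, 0.69], [0.01, -0.83, -0.56]]
pred cols {'root': [205.0, 136.7], 'w|n': [230.9, 133.7], 'n|c': [247.0, 131.8], 'c|knob': [265.7, 130.2], 'knobend': [271.4, 130.5]}
-2 [(202, 223), (204, 226), (206, 224), (208, 241), (210, 240), (212, 241), (214, 240), (216, 241), (218, 241), (220, 240), (222, 241), (224, 241), (226, 241), (228, 240), (230, 241), (232, 237), (234, 241), (236, 240), (238, 241), (240, 241), (242, 241), (244, 240), (246, 241), (248, 101), (250, 73), (252, 74), (254, 75), (256, 75), (258, 64), (260, 66), (262, 69), (264, 
[... 627 characters left out ...]
40), (220, 238), (222, 238), (224, 241), (226, 240), (228, 239), (230, 239), (232, 235), (234, 237), (236, 236), (238, 236), (240, 238), (242, 239), (244, 237), (246, 235), (248, 120), (250, 56), (252, 55), (254, 56), (256, 52), (258, 58), (260, 57), (262, 60), (264, 58), (266, 57), (268, 55), (270, 55), (272, 73), (274, 107), (276, 105)]
pack 0
gift 0
jar 0
scene pred {'w': [334.3, 205.2], 'n': [327.6, 216.4], 'c': [321.7, 226.4], 'knobend': [316.2, 235.6]}
w,n,c [[246, 253, 252], [26, 25, 27], [15, 15, 14]]
turn [-0.26  0.67 -0.12] shift [ 7.24  8.98 -3.71] | G [ 0.4642 -0.0777  0.2147] t 25.92 w 1.0 F [ 0.3 -0.2  0. ] M [-0.13  0.48 -0.03] n 2.9 0.1 j [-0.51  0.21  2.34  1.58  0.38 -2.1 ]
```

```bash
python3 -c "
from rig import ctrl
print(ctrl.finish_job())"
```

```text
the job is handed in; nothing more can be done
None
```

The wide roll, the narrow roll and the end cap are on the spindle in that order, each pushed on until it met firm resistance (15–18 N). I handed the job in at about 26 s on the robot's clock; it reported no verdict.

**First grasp failed:** it slipped off the wide roll. The fingertips turned out to sit about 40 mm further back than described (18 mm behind the reported TCP, not 22 mm ahead). I corrected for this, and every later grasp held.

**Last checks:**
- **Stops:** the parts stopped 65.6 mm and 53.1 mm apart along the spindle, where 65 and 54 mm were expected.
- **Top view:** white runs unbroken from the flange (columns 207–247), followed by the black cap to about column 271. The predicted joints were at 205, 247 and 271.
- **Wide roll's flange end:** the white edge showed 1–2 columns (about 3–5 mm) off my predicted flange position. That is about the uncertainty of my root estimate, so I took it as seated and did not measure the gap separately.
- **Bystanders:** no changed pixels at the pastry pack, the gift box or the jar.
- **Robot:** clear of everything, with the wrist force near zero.

**Disagreement:** the camera and the arm's own position differed by about 2–3 mm sideways. I aligned each part by the wrist view or by the line the wide roll had followed. All three slid on with no noticeable side force.

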